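Set a packing plate on edge on the magnetic chuck and switch the magnet on

ROBOT

A 6-joint arm with a two-finger parallel gripper is mounted at the origin on the work surface. World frame = base frame: x ahead of the robot, y to its left, z up, the work surface at z = 0. Lengths are in mm, angles in rad, forces in N, time in s.
With the tool pointing down it reaches from about 275 to 750 mm from the base axis. Payload 10.2 kg.
Tool frame: the origin (TCP) lies midway between the tips of the shut fingers; the grasp point (between the pads) lies 19 mm behind it; z points along the fingers, y is the direction in which the jaws open and shut (so a half turn about z gives the same grasp; the last joint's range is limited). The gripper opens to 85 mm and grips with 20 to 120 N. Pads are 22 mm wide; open, the fingers measure 114 mm over their backs; the gripper's body (76 mm by 85 mm) begins 54 mm behind the grasp point. The pads swing forward as they close: fully open they stand 13 mm farther back than shut.
Start: joints at [-1.34, 0.313, 1.498, -0, 1.331, -0.223], TCP at [230.14, -471.876, 231.294] pointing down, gripper open.
Joint ranges: [-2.94, 2.94], [-0.97, 2.17], [0.19, 2.56], [-1.23, 4.37], [0.02, 3.11], [-2.88, 2.88]. Speed limits (rad/s): [2.39, 2.39, 3.01, 3.14, 3.14, 3.14].

INTERFACE

Orientations are given as a unit quaternion [w, x, y, z].
In Python, from rig import ctrl gives the robot as it stands.
- The arm moves only by the tool carry_out, never from a script. Its argument "plan" is a list of rows, each a list of 3 entries, a list of its own where there are three numbers: the finger opening in mm, from 0 to 85.4, then the shift along the tool's x, y, z in mm, then the turn, a rotation vector about the tool's x, y, z in units of 6 degrees (1.0 is 6 degrees). In form: [[grip, [x, y, z], [ax, ay, az]], ...]. A call has 1 to 20 rows; each row shifts and turns the commanded pose from where the row before left it, along the tool's axes as they then stand; what a row does not reach is not made up. A row lasts 1/12 s, in which the tool goes at most 41.7 mm and 7.16 degrees, less where a joint would pass 70% of its speed; a pose out of reach is approached as far as the arm can. A call with a gripper value outside its range is refused whole. The fingers move at their own pace and stop on an object; "grip_force" is the grip in N (left out, the last holds). Time passes only in rows, so rows that do not move let the fingers close. It gives the time, the measured TCP pose, the force and the opening at its end, in the units of the state.
- ctrl.sense(): the state, without advancing time (a new reading comes with each control period).
- ctrl.capture(name): name is "side" or "top"; returns a dict with "color" (384x512x3 uint8, blue, green, red), "range_z" (384x512 float32, mm along the optical axis (not along the pixel's ray), 0 where there is no reading), "fx", "fy", "cx", "cy" (pixels), "cam_to_world" (4x4, takes a point from camera to world coordinates). Camera axes: x right, y up, looking along -z (the intrinsics and any distortion apply to the point x, -y, -z); pixel columns grow to the right and rows downward; lengths in mm; the calibration is good to about 2 mm. A picture is of the moment at which its call begins.
- ctrl.finish_job(): hands the job in, once; it reports no verdict.
The state is a dict: "time_s": time; "joints": joint angles; "dq": joint speeds; "tau": joint torques, N m; "eef_pos": TCP position; "ee_rot": TCP orientation; "force": force on the tool from outside, world axes, zero at the start; "wrist_torque": the same for the moment, N m; "grip_width": opening from 0.0 (shut) to 1.0 (fully open).
Only numpy, scipy, OpenCV 4.12 (cv2) and the standard library are available. Lean on these libraries where they do the work, as an engineer would, in place of code of your own. Each camera call takes 0.05 s, during which the arm holds its last target.

TASK

The slot mouth of the steel packing plate is to be dressed: stand the plate upright on the magnetic chuck on its plain short edge, slot mouth up and its broad face flat against the back rail, set down gently, and let go of it so that it stands by itself. Then switch the magnet on: lift the red guard, flip the toggle over to the back, and let the guard drop shut. Leave the other things on the bench where they are.

Things in the scene. Friction and masses are not known exactly. Their poses are not given: they have to be found in the camera images.
- plate: bright STEEL slotted packing plate, 95 x 65 x 12 mm, about 0.5 kg; U-slot 20 mm wide, 45 mm deep, open at the middle of one short edge. Origin at the centre of the outline; x along the 95 mm length towards the slot mouth, y along the 65 mm width, z through the thickness. Starts flat on the packer (origin 34 mm above the bench), overhanging it, slot mouth towards the robot within 30 degrees.
- packer: loose light-wood block under the plate, 70 (along the plate) x 45 x 28 mm high; origin under its centre.
- chuck: fixed electromagnetic chuck: dark top face with brass strips, 100 (x) x 180 mm (y), 60 mm above the bench; origin under its centre. The steel back rail, 10 mm thick, runs along its whole far long side (its +x). It stands on the robot's left or right, turned up to 0.2 rad. Low clamping toes at both ends.
- rail_foot (a point): where the chuck's top face meets the inner face of the back rail, at the rail's middle, 60 mm above the bench. Axes as the chuck: x points into the rail, y along it. The rail's top is 14 mm above this point.
- ctrl: fixed grey magnet control box, 160 (x) x 120 mm (y), top panel 70 mm above the bench; origin under its centre, its -x face is the front, towards the robot. The guarded toggle is near the front edge; two lamps and a black dial behind it stay as they are. It stands on the other side from the chuck, turned up to 0.2 rad.
- switch (a point): foot of the toggle on the top panel (70 mm above the bench), on the box's centre line, 34 mm behind its front edge. Axes as the box.
- toggle (a joint): steel bat toggle under the guard: pivot 4 mm above switch, 30 mm long, 10 mm ball end; swings in the box's x-z plane. 0 = OFF, leaning 0.35 rad to the front; 0.7 = ON, leaning 0.35 rad to the back (box +x). Stays where it is left; some 2 N at the ball moves it.
- toggle_tip (a point): the top end of the toggle lever.
- guard (a joint): red hinged guard over the toggle: 0 = shut, 1.5 = fully open (rad). A light spring shuts it when let go (under 1 N at the lip); shut, it clears the toggle either way. Hinge line along the box's y, 26 mm behind switch, 6 mm above the panel. Shut it is 50 mm wide, roof 40 mm above the panel, 44 clear between the side cheeks; the nose, 27 mm in front of switch, ends 20 mm above the panel.
- guard_lip (a point): front edge of the guard's 50 mm wide thumb lip, which flares 15 mm forward and slightly up from the foot of the nose. Shut: 40 mm in front of switch (6 mm beyond the box's front edge), 26 mm above the panel; its underside is 19 to 24 mm above the panel and free below. Swings up with the guard.
- brass_shim: similar but smaller BRASS slotted shim, 85 x 60 x 6 mm, lying flat on the bench; leave it. Origin at its centre.
- stone: two-layer sharpening stone, 45 x 125 x 25 mm; leave it. Origin under its centre.
- bearing: ball bearing, 72 mm across, 20 mm high; leave it. Origin under its centre.
- screwdriver: screwdriver with a yellow handle; leave it. Origin on its underside.
- multimeter: red multimeter leaning on its stand, 90 mm wide, 165 mm high; leave it. Origin at its front foot.
- plug: blue industrial plug, about 180 mm long, 64 mm high; leave it. Origin under its flange.
- impeller: bronze pump impeller, 110 mm across, 40 mm high; leave it. Origin under its centre.
There are look-alikes about, which are no part of the job. What is shaped like the ctrl but orange is not meant.

How it is judged (in metres and radians):
On the way, in this order (a step that is already met when the one before it is completed fails the run):
1. the steel plate stands by itself on the chuck on its plain short edge, slot up, flat against the back rail (angle between plate's own x axis and vertical below 0.05 rad and angle between the z axis of plate and the x axis of chuck, either way round below 0.06 rad and x of plate in the frame of chuck between 0.0405 and 0.0475 m and y of plate in the frame of chuck between -0.058 and 0.058 m and z of plate in the frame of chuck between 0.104 and 0.111 m and linear speed of plate below 0.02 m/s and contact force between plate and the fingers below 0.1 N), for 0.3 s.
2. the toggle is flipped to ON (value of joint toggle above 0.52 rad), for 0.1 s.
At the end, for the whole second after the job is handed in: Steel plate at rest, released, on the chuck on its plain short edge, slot up (tilt under 3 deg), face within 3.4 deg and 3.5 mm of the back rail, its whole foot on the chuck; toggle ON (over 0.52 rad); guard shut (under 0.08 rad) (all of step 1 and value of joint toggle above 0.52 rad and value of joint guard below 0.08 rad and angular speed of plate below 0.1 rad/s); the robot touches nothing.
It fails at once if the plate is dropped or banged on the chuck (more than 80 N) (contact force between plate and chuck above 80 N).
It fails at once if the plate falls or is rushed onto the chuck (over 0.35 m/s within about 20 mm of it) (linear speed of plate above 0.35 m/s and z of plate in the frame of chuck between 0.06 and 0.128 m and x of plate in the frame of chuck between -0.06 and 0.08 m and y of plate in the frame of chuck between -0.1 and 0.1 m).
It fails at once if another thing on the bench is moved by more than 30 mm (distance of any of brass_shim, stone, bearing, screwdriver, multimeter, plug, impeller from where it was at the start of the episode above 0.03 m).
It also fails if it takes over 54 s, if anything falls off the work surface, if the arm or the gripper's body presses on something with over 40 N, if the wrist force passes 120 N, or if a joint passes its speed limit or range.

## Working session

There is one attempt and no reset: what is moved stays moved. The work goes in short steps, Python scripts to look and compute and a tool call to move; the robot and the scene stay as the last step left them, time stands still between calls to the robot, and variables do not carry over. Pictures are saved under pics/ and viewed, and the job is handed in when it is done.

Besides the shell and the picture viewer there is one more tool, called after "Emit:" as name(argument=value, ...) on one line, values as JSON. carry_out: Moves the arm, as the interface text tells. Its arguments: {"type":"object","properties":{"plan":{"type":"array"},"grip_force":{"type":"number"}},"required":["plan"]}

```bash
ls; mkdir -p pics; python3 - <<'E'
from rig import ctrl
import cv2,numpy as np
s=ctrl.sense();print({k:np.round(v,3).tolist() if not isinstance(v,(int,float)) else v for k,v in s.items()})
for n in ("top","side"):
    c=ctrl.capture(n)
    cv2.imwrite(f"pics/{n}0.png",c["color"]); np.savez(f"{n}0.npz",**c)
    print(n,c["fx"],c["fy"],c["cx"],c["cy"],np.round(c["cam_to_world"],3).tolist(),[k for k in c])
E
```

```text
pics
{'time_s': 0.0, 'joints': [-1.34, 0.313, 1.498, -0.0, 1.331, -0.223], 'dq': [-0.0, -0.001, -0.001, -0.001, -0.0, 0.001], 'tau': [-0.002, -41.227, -25.975, -0.0, 0.004, -0.0], 'eef_pos': [230.077, -471.622, 230.721], 'ee_rot': [-0.001, 0.974, 0.225, -0.0], 'force': [0.358, -0.147, 0.31], 'wrist_torque': [-0.008, -0.055, 0.047], 'grip_width': 1.0030079811829755}
top 462.3624266518966 462.3624266518966 263.40288461814794 195.34863849338777 [[0.02, 0.997, -0.079, 368.773], [-1.0, 0.02, 0.003, 30.33], [0.004, 0.079, 0.997, 1654.159], [0.0, 0.0, 0.0, 1.0]] ['color', 'range_z', 'fx', 'fy', 'cx', 'cy', 'cam_to_world']
side 421.42018513024396 421.42018513024396 260.1826110363648 196.75655033818958 [[-0.927, 0.271, -0.259, 193.585], [-0.375, -0.656, 0.655, 791.95], [0.008, 0.705, 0.709, 954.271], [0.0, 0.0, 0.0, 1.0]] ['color', 'range_z', 'fx', 'fy', 'cx', 'cy', 'cam_to_world']
```

View pics/top0.png

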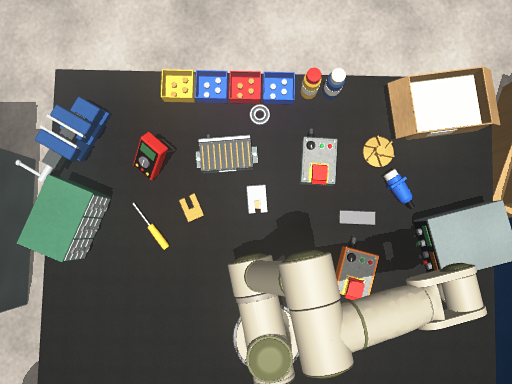

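View pics/side0.png

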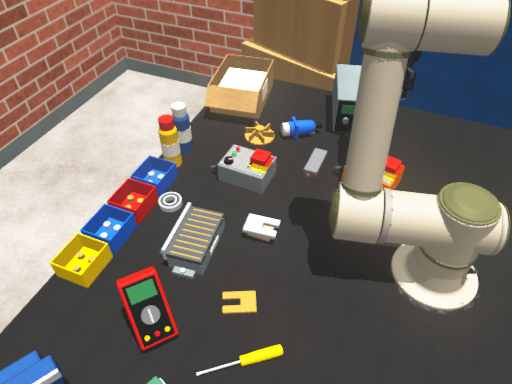

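Top view: the steel plate is at (257,199) on its packer, the chuck at (227,154), the grey ctrl at (319,160), the orange look-alike box at (357,272) and the brass shim at (191,207). Grey against orange, and bright steel against yellow brass, settles which are meant. I'll confirm this in enlarged crops.

```bash
cat > h.py <<'E'
import numpy as np,cv2
def load(n): return dict(np.load(n+".npz"))
def ray(c,u,v):
    d=np.array([(u-c["cx"])/c["fx"],-(v-c["cy"])/c["fy"],-1.0]);M=c["cam_to_world"]
    return M[:3,3],M[:3,:3]@d
def onz(c,u,v,z):
    o,d=ray(c,u,v);return o+d*(z-o[2])/d[2]
def cloud(c):
    h,w=c["range_z"].shape;u,v=np.meshgrid(np.arange(w),np.arange(h));r=c["range_z"]
    P=np.stack([(u-c["cx"])/c["fx"]*r,-(v-c["cy"])/c["fy"]*r,-r],-1)
    M=c["cam_to_world"];return P@M[:3,:3].T+M[:3,3]
def proj(c,p):
    M=c["cam_to_world"];q=M[:3,:3].T@(np.array(p)-M[:3,3])
    return np.array([c["cx"]+c["fx"]*q[0]/-q[2],c["cy"]-c["fy"]*q[1]/-q[2]])
def crop(c,x0,y0,x1,y1,k,fn): cv2.imwrite(fn,cv2.resize(c["color"][y0:y1,x0:x1],None,fx=k,fy=k,interpolation=cv2.INTER_NEAREST))
E
python3 - <<'E'
from h import *
t=load("top0");s=load("side0")
crop(t,185,125,345,225,5,"pics/t1.png"); crop(s,150,135,290,275,4,"pics/s1.png")
P=cloud(t)
for n,(u,v) in dict(plate=(252,195),bench=(290,205),chuck=(225,150),ctrl=(309,172),guard=(320,173),shim=(190,212)).items(): print(n,P[v,u].round(1))
Q=cloud(s)
for n,(u,v) in dict(plate=(258,222),bench=(300,240),chuck=(195,235),ctrl=(240,175),guard=(262,155)).items(): print(n,Q[v,u].round(1))
E
```

```text
plate [497.2  66.   34.1]
bench [466.8 -70.3  -1.7]
chuck [650.1 162.6  62.6]
ctrl [ 578.3 -130.1   67.1]
guard [ 571.  -163.8  102. ]
shim [434.3 286.2   5.7]
plate [496.3  42.2  36.4]
bench [369.8  28.8  -1.8]
chuck [631.9 168.5  56.2]
ctrl [ 617.  -102.5   56.8]
guard [ 566.2 -161.1  109.8]
```

View pics/t1.png

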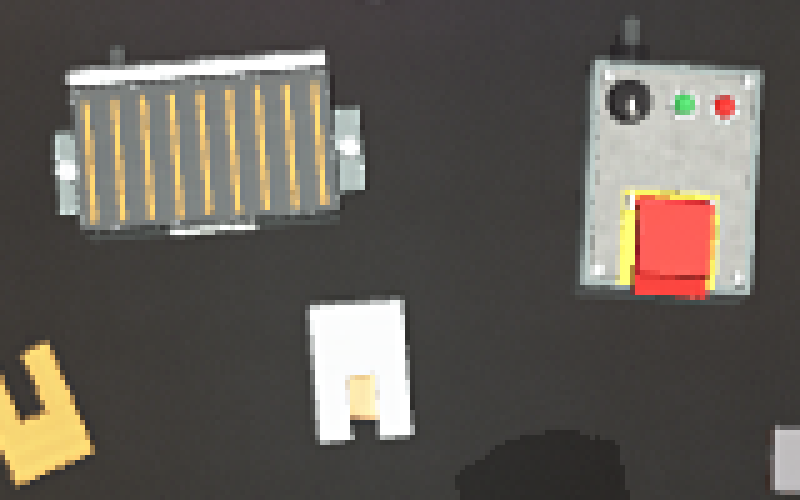

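View pics/s1.png

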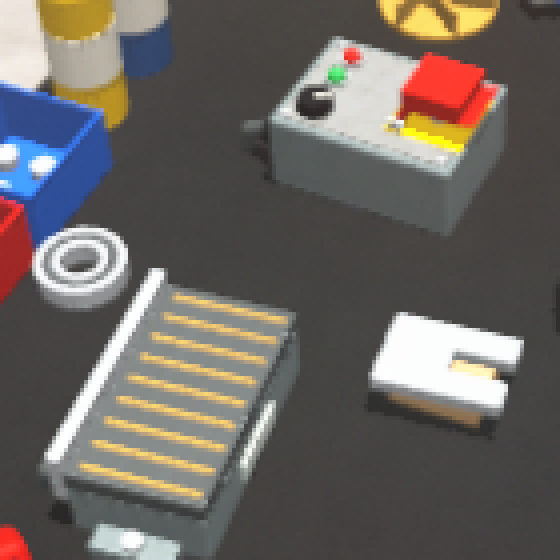

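Crops confirm it. In the top crop the steel plate is bright with an open slot at about (362,410), wood packer showing. The chuck has its rail on the far side, along (65,75)–(325,55). The grey ctrl has a red guard at (675,245) with its lip toward the robot. Now I'll measure.

```bash
cat > meas.py <<'E'
from h import *
t=load("top0");s=load("side0")
def quad(c,mask,win,z,name):
    x0,y0,x1,y1=win; k=8
    m=np.zeros(mask.shape,np.float32); m[y0:y1,x0:x1]=mask[y0:y1,x0:x1]
    cs,_=cv2.findContours((m>0.5).astype(np.uint8),cv2.RETR_EXTERNAL,cv2.CHAIN_APPROX_NONE)
    cc=max(cs,key=cv2.contourArea)[:,0].astype(float)
    P=np.array([onz(c,u,v,z)[:2] for u,v in cc],np.float32)
    r=cv2.minAreaRect(P); b=cv2.boxPoints(r)
    print(name,"ctr",np.round(r[0],1),"size",np.round(r[1],1),"ang",round(np.deg2rad(r[2]),3),"corners",b.round(0).tolist())
for n,c,w,wc,wp in (("top",t,(235,175,280,225),(195,130,260,178),(298,130,342,190)),("side",s,(235,205,290,248),(150,195,240,285),(210,140,285,195))):
    hsv=cv2.cvtColor(c["color"],cv2.COLOR_BGR2HSV); H,S,V=hsv[...,0],hsv[...,1],hsv[...,2]
    P=cloud(c)
    quad(c,(S<40)&(V>(170 if n=="top" else 200)),w,40,n+" plate")
    quad(c,(S<40)&(V>190),wc if n=="top" else (155,198,195,255),74,n+" rail")
    if n=="top": quad(c,((H<25)|(H>0))&(S>100)&(V>120),wc,60,n+" strips")
    else: quad(c,(S>90)&(V>120),(160,200,230,262),60,n+" strips")
    quad(c,((H<6)|(H>174))&(S>150)&(V>120),(300,155,342,190) if n=="top" else (245,145,282,175),110,n+" guard")
    m=(P[...,2]>62)&(P[...,2]<125); quad(c,m,wp,70,n+" ctrl")
    m=(P[...,2]>50)&(P[...,2]<90); quad(c,m,wc,60,n+" chuck")
E
python3 meas.py
```

```text
top plate ctr [483.8  49.4] size [95.3 65.3] ang 0.102 corners [[433.0, 77.0], [440.0, 12.0], [534.0, 22.0], [528.0, 87.0]]
top rail ctr [689. 166.] size [  9. 174.] ang 0.105 corners [[675.0, 252.0], [694.0, 79.0], [703.0, 80.0], [684.0, 253.0]]
top strips ctr [626.6 220.6] size [81.2  4.2] ang 0.099 corners [[586.0, 219.0], [586.0, 215.0], [667.0, 223.0], [667.0, 227.0]]
top guard ctr [ 565.  -161.2] size [64.4 50.6] ang 0.011 corners [[533.0, -136.0], [533.0, -187.0], [598.0, -186.0], [597.0, -136.0]]
top ctrl ctr [ 618.6 -163.1] size [119.8 161.9] ang 1.53 corners [[535.0, -220.0], [697.0, -226.0], [702.0, -107.0], [540.0, -100.0]]
top chuck ctr [639.9 162.1] size [114.  181.4] ang 0.104 corners [[574.0, 246.0], [593.0, 66.0], [706.0, 78.0], [687.0, 258.0]]
side plate ctr [482.6  49.5] size [95.1 66.1] ang 0.099 corners [[432.0, 78.0], [439.0, 12.0], [533.0, 21.0], [527.0, 87.0]]
side rail ctr [687.8 167.6] size [ 11.7 181. ] ang 0.105 corners [[672.0, 257.0], [691.0, 77.0], [703.0, 78.0], [684.0, 258.0]]
side strips ctr [623.1 240.2] size [84.6  5.3] ang 0.1 corners [[581.0, 239.0], [581.0, 233.0], [665.0, 242.0], [665.0, 247.0]]
side guard ctr [ 562.4 -148.3] size [67.7 80.7] ang 0.048 corners [[527.0, -110.0], [531.0, -190.0], [598.0, -187.0], [594.0, -106.0]]
side ctrl ctr [ 616.1 -163.7] size [141.6 162.4] ang 1.533 corners [[532.0, -231.0], [695.0, -238.0], [700.0, -96.0], [538.0, -90.0]]
side chuck ctr [639.3 159.1] size [120.9 199.6] ang 0.101 corners [[569.0, 252.0], [589.0, 54.0], [710.0, 66.0], [689.0, 264.0]]
```

```bash
cat > k.py <<'E'
from h import *
from scipy.spatial.transform import Rotation as R
from scipy.linalg import logm,expm
import sys
def pose(s): 
    T=np.eye(4);q=s["ee_rot"];T[:3,:3]=R.from_quat([q[1],q[2],q[3],q[0]]).as_matrix();T[:3,3]=s["eef_pos"];return T
def mk(p,a,fyaw,yaz):
    """tool z = forward(fyaw) pitched a below horizontal, tool y horizontal azimuth yaz"""
    z=np.array([np.cos(a)*np.cos(fyaw),np.cos(a)*np.sin(fyaw),-np.sin(a)]);y=np.array([np.cos(yaz),np.sin(yaz),0.])
    y-=z*(y@z);y/=np.linalg.norm(y);T=np.eye(4);T[:3,:3]=np.column_stack([np.cross(y,z),y,z]);T[:3,3]=p;return T
def row(Tr,Td,N):
    D=np.linalg.inv(Tr)@Td; rv=R.from_matrix(D[:3,:3]).as_rotvec()/N
    # d: sum of shifts, shift first then turn: D_N = sum_k Rk d
    A=sum(R.from_rotvec(rv*k).as_matrix() for k in range(N)); d=np.linalg.solve(A,D[:3,3])
    return d.round(2).tolist(),(np.rad2deg(rv)/6).round(3).tolist(),"norm",np.linalg.norm(d).round(1),np.rad2deg(np.linalg.norm(rv)).round(2)
def st(s): print("t",round(s["time_s"],2),"pos",np.round(s["eef_pos"],1),"F",np.round(s["force"],1),"grip",round(s["grip_width"],3),"j",np.round(s["joints"],2))
E
python3 - <<'E'
from k import *; from rig import ctrl
s=ctrl.sense();st(s);T=pose(s)
a=np.pi/4
W=mk([405,25,190],a,.1,.1-np.pi/2); print(row(T,W,18))
E
```

```text
t 0.1 pos [ 230.1 -471.7  230.8] F [ 0.2 -0.   0.3] grip 1.001 j [-1.34  0.31  1.5  -0.    1.33 -0.22]
([15.82, -23.92, 8.05], [-0.074, 0.412, 0.178], 'norm', np.float64(29.8), np.float64(2.73))
```

Emit:
carry_out(plan=[[85,[15.8,-23.9,8.0],[-0.075,0.41,0.18]],[85,[15.8,-23.9,8.0],[-0.075,0.41,0.18]],[85,[15.8,-23.9,8.0],[-0.075,0.41,0.18]],[85,[15.8,-23.9,8.0],[-0.075,0.41,0.18]],[85,[15.8,-23.9,8.0],[-0.075,0.41,0.18]],[85,[15.8,-23.9,8.0],[-0.075,0.41,0.18]],[85,[15.8,-23.9,8.0],[-0.075,0.41,0.18]],[85,[15.8,-23.9,8.0],[-0.075,0.41,0.18]],[85,[15.8,-23.9,8.0],[-0.075,0.41,0.18]],[85,[15.8,-23.9,8.0],[-0.075,0.41,0.18]],[85,[15.8,-23.9,8.0],[-0.075,0.41,0.18]],[85,[15.8,-23.9,8.0],[-0.075,0.41,0.18]],[85,[15.8,-23.9,8.0],[-0.075,0.41,0.18]],[85,[15.8,-23.9,8.0],[-0.075,0.41,0.18]],[85,[15.8,-23.9,8.0],[-0.075,0.41,0.18]],[85,[15.8,-23.9,8.0],[-0.075,0.41,0.18]],[85,[15.8,-23.9,8.0],[-0.075,0.41,0.18]],[85,[15.8,-23.9,8.0],[-0.075,0.41,0.18]]], grip_force=80)

```text
time_s: 1.6
eef_pos: [405.7, 25.0, 190.2]
ee_rot: [-0.017, 0.923, 0.043, 0.382]
force: [1.2, -1.2, 0.6]
grip_width: 0.999
```

```bash
python3 - <<'E'
from k import *; from rig import ctrl
s=ctrl.sense();st(s);T=pose(s);print(T[:3,:3].round(3).tolist())
a=np.pi/4
G=mk([486.8,49.8,18.5],a,.1,.1-np.pi/2)
P=G.copy();P[:3,3]-=100*G[:3,2]; print(P[:3,3],row(T,P,6))
E
```

```text
t 1.6 pos [405.7  25.  190.2] F [ 1.2 -1.2  0.6] grip 0.999 j [-0.5  -0.26  2.43  0.99  0.49  0.2 ]
[[0.705, 0.093, 0.703], [0.067, -0.996, 0.065], [0.706, 0.001, -0.708]]
[416.44258074  42.74071141  89.21067812] ([-10.43, -2.78, 13.38], [0.008, 0.002, -0.006], 'norm', np.float64(17.2), np.float64(0.06))
```

```bash
python3 - <<'E'
from k import *; from rig import ctrl
s=ctrl.sense();T=pose(s)
a=np.pi/4
G=mk([486.8,49.8,18.5],a,.1,.1-np.pi/2)
P=G.copy();P[:3,3]-=50*G[:3,2]; print(P[:3,3],row(T,P,6))
E
```

```text
[451.62129037  46.27035571  53.85533906] ([-10.42, -2.81, 21.71], [0.008, 0.002, -0.006], 'norm', np.float64(24.2), np.float64(0.06))
```

Emit:
carry_out(plan=[[85,[-10.4,-2.8,21.7],[0.008,0.002,-0.006]],[85,[-10.4,-2.8,21.7],[0.008,0.002,-0.006]],[85,[-10.4,-2.8,21.7],[0.008,0.002,-0.006]],[85,[-10.4,-2.8,21.7],[0.008,0.002,-0.006]],[85,[-10.4,-2.8,21.7],[0.008,0.002,-0.006]],[85,[-10.4,-2.8,21.7],[0.008,0.002,-0.006]],[85,[0,0,0],[0,0,0]]])

```text
time_s: 2.18
eef_pos: [441.7, 43.0, 89.4]
ee_rot: [-0.026, 0.922, 0.048, 0.383]
force: [-0.4, 0.5, 0.9]
grip_width: 0.994
```

```bash
python3 - <<'E'
from k import *; from rig import ctrl
s=ctrl.sense();st(s);T=pose(s)
a=np.pi/4
G=mk([486.8,49.8,18.5],a,.1,.1-np.pi/2)
print(row(T,G,4))
for n in("top","side"):
  c=ctrl.capture(n); crop(c,*((205,150,305,250,6) if n=="top" else (210,150,330,270,5)),f"pics/{n}1.png")
E
```

```text
t 2.18 pos [441.7  43.   89.4] F [-0.4  0.5  0.9] grip 0.994 j [-0.38  0.17  2.46  2.09  0.4  -0.91]
([-4.52, -0.37, 20.57], [-0.034, -0.007, -0.004], 'norm', np.float64(21.1), np.float64(0.21))
```

View pics/side1.png

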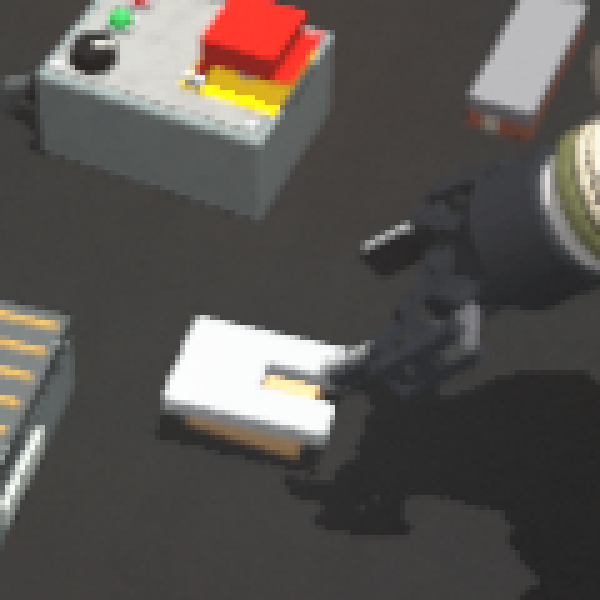

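View pics/top1.png

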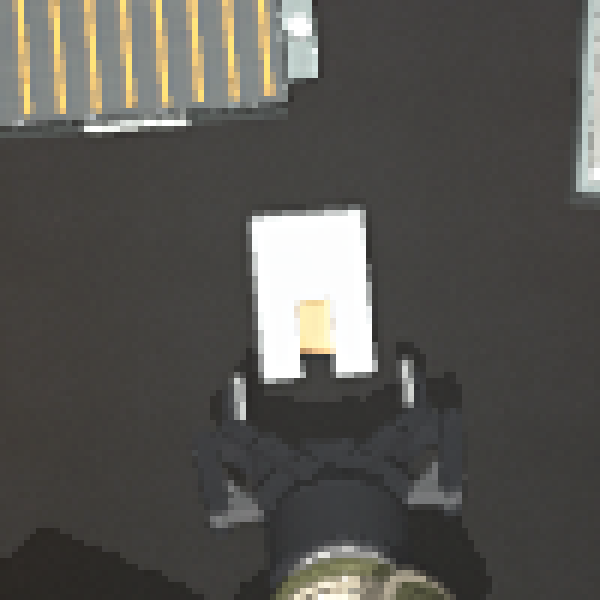

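Emit:
carry_out(plan=[[85,[-1.8,-0.2,8.2],[-0.014,-0.003,-0.002]],[85,[-1.8,-0.2,8.2],[-0.014,-0.003,-0.002]],[85,[-1.8,-0.2,8.2],[-0.014,-0.003,-0.002]],[85,[-1.8,-0.2,8.2],[-0.014,-0.003,-0.002]],[85,[-1.8,-0.2,8.2],[-0.014,-0.003,-0.002]],[85,[0,0,0],[0,0,0]]])

```text
time_s: 2.78
eef_pos: [465.3, 46.5, 57.2]
ee_rot: [-0.022, 0.921, 0.048, 0.385]
force: [-0.3, -0.6, -0.9]
grip_width: 0.996
```

```bash
python3 - <<'E'
from k import *; from rig import ctrl
s=ctrl.sense();st(s);T=pose(s)
a=np.pi/4
G=mk([486.8,49.8,18.5],a,.1,.1-np.pi/2)
print(row(T,G,4)); print(T[:3,:3].round(3).tolist())
E
```

```text
t 2.78 pos [465.3  46.5  57.2] F [-0.3 -0.6 -0.9] grip 0.996 j [-0.33  0.33  2.41  2.38  0.45 -1.17]
([-3.05, -0.23, 10.68], [-0.016, -0.016, 0.003], 'norm', np.float64(11.1), np.float64(0.14))
[[0.699, 0.105, 0.708], [0.071, -0.994, 0.078], [0.712, -0.004, -0.702]]
```

Emit:
carry_out(plan=[[85,[-3.0,-0.2,10.7],[-0.016,-0.016,0.003]],[85,[-3.0,-0.2,10.7],[-0.016,-0.016,0.003]],[85,[-3.0,-0.2,10.7],[-0.016,-0.016,0.003]],[85,[-3.0,-0.2,10.7],[-0.016,-0.016,0.003]],[85,[0,0,0],[0,0,0]]])

```text
time_s: 3.2
eef_pos: [487.0, 49.7, 18.3]
ee_rot: [-0.019, 0.923, 0.046, 0.382]
force: [1.2, 0.2, 0.4]
grip_width: 0.994
```

```bash
python3 - <<'E'
from k import *; from rig import ctrl
s=ctrl.sense();st(s);T=pose(s)
a=np.pi/4
G=mk([486.8,49.8,18.5],a,.1,.1-np.pi/2)
print(row(T,G,2)); print(T[:3,:3].round(3).tolist())
for n in("top","side"):
  c=ctrl.capture(n); crop(c,*((205,150,305,250,6) if n=="top" else (210,150,330,270,5)),f"pics/{n}2.png")
E
```

```text
t 3.2 pos [487.   49.7  18.3] F [1.2 0.2 0.4] grip 0.994 j [-0.28  0.48  2.35  2.57  0.51 -1.34]
([-0.02, -0.06, -0.14], [-0.003, 0.001, -0.003], 'norm', np.float64(0.2), np.float64(0.02))
[[0.704, 0.1, 0.703], [0.07, -0.995, 0.071], [0.707, -0.001, -0.707]]
```

View pics/side2.png

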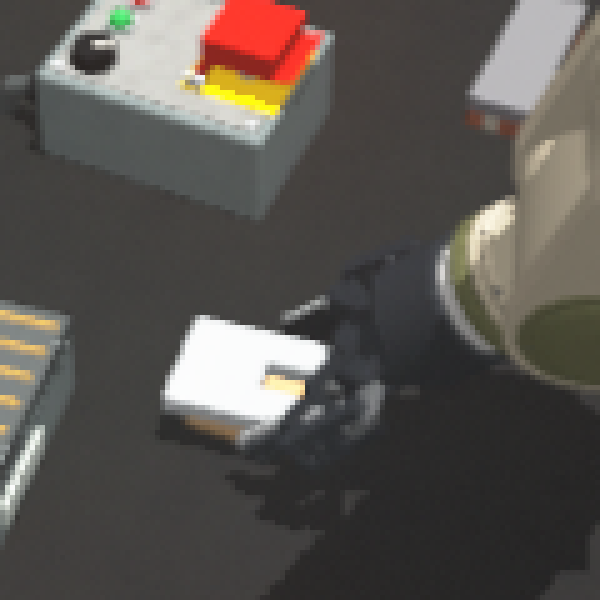

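View pics/top2.png

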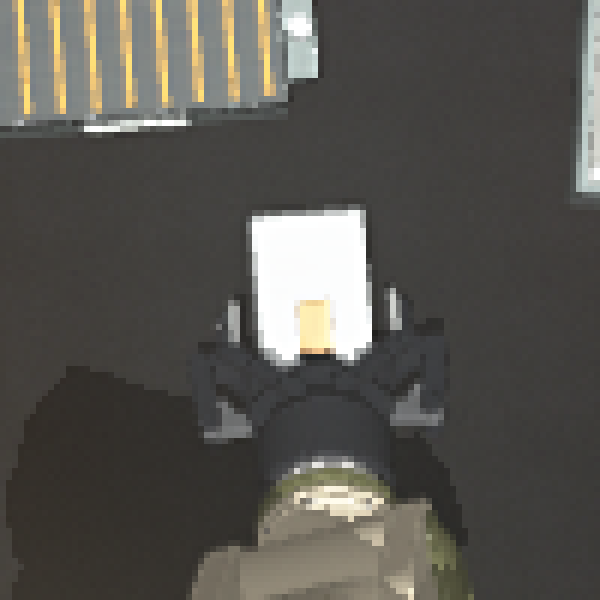

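The top view shows both fingers straddling the plate at (235,320) and (393,310), with clearance on each side. Closing now.

Emit:
carry_out(plan=[[55,[0,-1,0],[0,0,0]],[55,[0,-1,0],[0,0,0]],[55,[0,0,0],[0,0,0]],[55,[0,0,0],[0,0,0]],[55,[0,0,0],[0,0,0]],[55,[0,0,0],[0,0,0]],[55,[0,0,0],[0,0,0]]], grip_force=80)

```text
time_s: 3.88
eef_pos: [486.6, 51.5, 19.4]
ee_rot: [-0.019, 0.922, 0.046, 0.383]
force: [-6.0, -1.4, 11.7]
grip_width: 0.742
```

```bash
python3 - <<'E'
from k import *; from rig import ctrl
s=ctrl.sense();st(s);T=pose(s);print(T.round(3).tolist())
for n in("top","side"):
  c=ctrl.capture(n); np.savez(n+"3",**c);crop(c,*((205,150,305,250,6) if n=="top" else (210,150,330,270,5)),f"pics/{n}3.png")
E
```

```text
t 3.88 pos [486.6  51.5  19.4] F [-6.  -1.4 11.7] grip 0.742 j [-0.28  0.48  2.35  2.58  0.51 -1.34]
[[0.702, 0.099, 0.705, 486.561], [0.07, -0.995, 0.07, 51.462], [0.709, 0.001, -0.706, 19.397], [0.0, 0.0, 0.0, 1.0]]
```

View pics/top3.png

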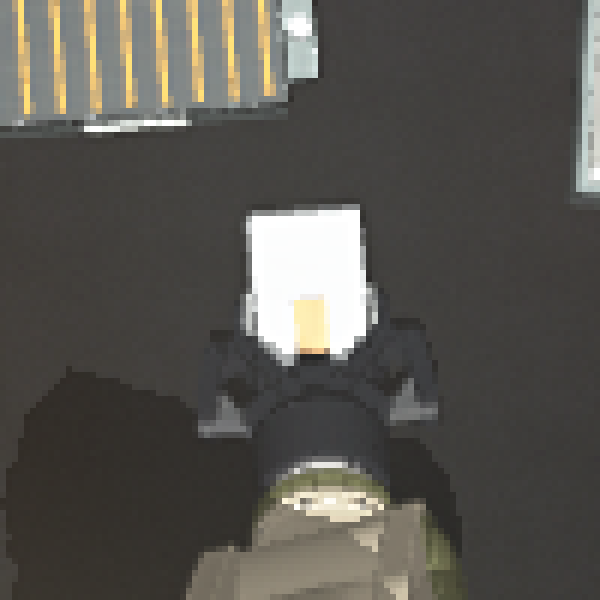

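Emit:
carry_out(plan=[[55,[5.7,0,-5.6],[0,0,0]],[55,[10.6,0,-10.6],[0,0,0]],[55,[14.2,0,-14.1],[0,0,0]],[55,[14.2,0,-14.1],[0,0,0]],[55,[14.2,0,-14.1],[0,0,0]],[55,[14.2,0,-14.1],[0,0,0]],[55,[0,0,0],[0,0,0]]])

```text
time_s: 4.57
eef_pos: [487.0, 52.2, 116.8]
ee_rot: [-0.019, 0.922, 0.047, 0.383]
force: [0.6, -0.8, -4.5]
grip_width: 0.745
```

```bash
python3 - <<'E'
from k import *; from rig import ctrl
s=ctrl.sense();st(s);T=pose(s);print(T.round(3).tolist())
a=np.pi/4
W=mk([600,120,210],a,.104,.1-np.pi/2);print(row(T,W,8))
for n in("top","side"):
  c=ctrl.capture(n); np.savez(n+"4",**c);crop(c,*((205,150,305,250,6) if n=="top" else (210,150,330,270,5)),f"pics/{n}4.png")
E
```

```text
t 4.57 pos [487.   52.2 116.8] F [ 0.6 -0.8 -4.5] grip 0.745 j [-0.28  0.17  2.31  1.89  0.28 -0.6 ]
[[0.702, 0.101, 0.705, 486.969], [0.072, -0.995, 0.071, 52.17], [0.709, 0.0, -0.706, 116.771], [0.0, 0.0, 0.0, 1.0]]
([18.78, -7.01, 2.33], [0.003, -0.003, 0.001], 'norm', np.float64(20.2), np.float64(0.02))
```

View pics/side4.png

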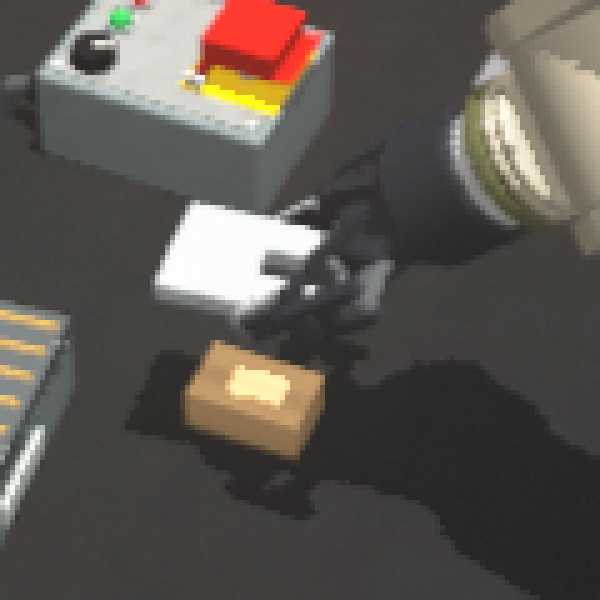

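The side crop shows the plate at (245,265) lifted level in the jaws and the packer left at (255,400). The weight reads about 4.5 N. Moving out.

Emit:
carry_out(plan=[[55,[12.5,-4.7,1.5],[0,0,0]],[55,[12.5,-4.7,1.5],[0,0,0]],[55,[12.5,-4.7,1.5],[0,0,0]],[55,[12.5,-4.7,1.5],[0,0,0]],[55,[12.5,-4.7,1.5],[0,0,0]],[55,[12.5,-4.7,1.5],[0,0,0]],[55,[12.5,-4.7,1.5],[0,0,0]],[55,[12.5,-4.7,1.5],[0,0,0]],[55,[12.5,-4.7,1.5],[0,0,0]],[55,[12.5,-4.7,1.5],[0,0,0]],[55,[12.5,-4.7,1.5],[0,0,0]],[55,[12.5,-4.7,1.5],[0,0,0]],[55,[0,0,0],[0,0,0]]])

```text
time_s: 5.75
eef_pos: [599.8, 121.2, 206.4]
ee_rot: [-0.021, 0.923, 0.047, 0.38]
force: [1.7, -0.2, -5.0]
grip_width: 0.744
```

```bash
python3 - <<'E'
from k import *; from rig import ctrl
s=ctrl.sense();st(s);T=pose(s);print(T.round(3).tolist())
E
```

```text
t 5.75 pos [599.8 121.2 206.4] F [ 1.7 -0.2 -5. ] grip 0.744 j [-0.03  0.23  1.89  0.39  0.26  1.1 ]
[[0.706, 0.103, 0.7, 599.831], [0.071, -0.995, 0.075, 121.223], [0.704, -0.003, -0.71, 206.4], [0.0, 0.0, 0.0, 1.0]]
```

Emit:
carry_out(plan=[[55,[0,0,0],[0,0,-1]],[55,[0,0,0],[0,0,-1]],[55,[0,0,0],[0,0,-1]],[55,[0,0,0],[0,0,-1]],[55,[0,0,0],[0,0,-1]],[55,[0,0,0],[0,0,-1]],[55,[0,0,0],[0,0,-1]],[55,[0,0,0],[0,0,-1]],[55,[0,0,0],[0,0,-1]],[55,[0,0,0],[0,0,-1]],[55,[0,0,0],[0,0,-1]],[55,[0,0,0],[0,0,-1]],[55,[0,0,0],[0,0,-1]],[55,[0,0,0],[0,0,-1]],[55,[0,0,0],[0,0,-1]]])

```text
time_s: 7.0
eef_pos: [597.8, 120.4, 204.5]
ee_rot: [0.254, 0.619, 0.688, 0.282]
force: [-0.9, 0.6, -4.9]
grip_width: 0.746
```

Emit:
carry_out(plan=[[55,[0,0,0],[0,0,-1]],[55,[0,0,0],[0,0,-1]],[55,[0,0,0],[0,0,-1]],[55,[0,0,0],[0,0,-1]],[55,[0,0,0],[0,0,-1]],[55,[0,0,0],[0,0,-1]],[55,[0,0,0],[0,0,-1]],[55,[0,0,0],[0,0,-1]],[55,[0,0,0],[0,0,-1]],[55,[0,0,0],[0,0,-1]],[55,[0,0,0],[0,0,-1]],[55,[0,0,0],[0,0,-1]],[55,[0,0,0],[0,0,-1]],[55,[0,0,0],[0,0,-1]],[55,[0,0,0],[0,0,-1]],[55,[0,0,0],[0,0,0]]])

```text
time_s: 8.33
eef_pos: [598.0, 120.3, 204.8]
ee_rot: [0.379, -0.048, 0.924, 0.02]
force: [0.0, -0.1, -5.8]
grip_width: 0.746
```

```bash
python3 - <<'E'
from k import *; from rig import ctrl
s=ctrl.sense();st(s);T=pose(s);print(T.round(3).tolist())
for n in("top","side"):
  c=ctrl.capture(n); np.savez(n+"5",**c);crop(c,*((180,100,300,220,5) if n=="top" else (130,120,290,280,4)),f"pics/{n}5.png")
# grip geometry
Tg=np.array([[0.702,0.099,0.705,486.561],[0.07,-0.995,0.07,51.462],[0.709,0.001,-0.706,19.397],[0,0,0,1]])
f=np.array([np.cos(.1),np.sin(.1),0]);P0=np.eye(4);P0[:3,:3]=np.column_stack([-f,[f[1],-f[0],0],[0,0,1]]);P0[:3,3]=[484.,50.5,34]
X=np.linalg.inv(Tg)@P0; np.save("X.npy",X);Pn=T@X;print(Pn.round(3).tolist())
E
```

```text
t 8.33 pos [598.  120.3 204.8] F [ 0.  -0.1 -5.8] grip 0.746 j [-0.04  0.23  1.9   0.39  0.26 -2.05]
[[-0.708, -0.105, 0.699, 597.994], [-0.074, 0.995, 0.074, 120.31], [-0.702, 0.001, -0.712, 204.79], [0.0, 0.0, 0.0, 1.0]]
[[0.004, -0.104, -0.994, 583.418], [0.001, 0.995, -0.104, 119.487], [1.0, -0.0, 0.004, 207.5], [0.0, 0.0, 0.0, 1.0]]
```

View pics/side5.png

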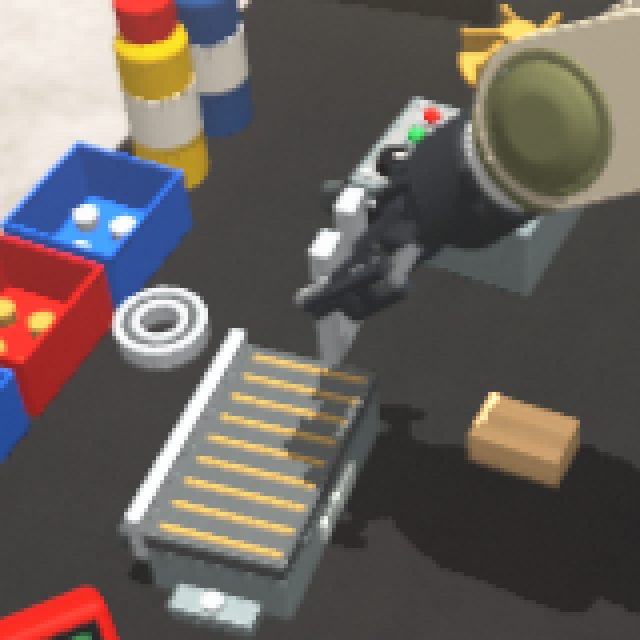

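View pics/top5.png

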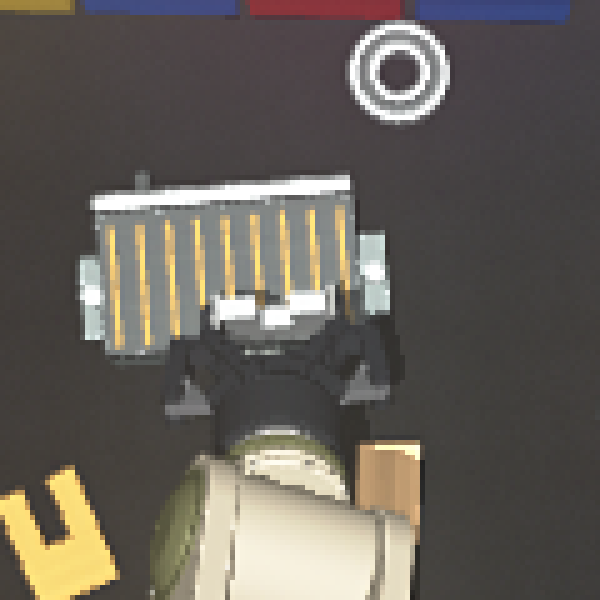

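The side crop shows the plate upright, slot up, with prong tops at (350,195) and (322,240). The top crop shows the prong tops at (237,307) and (308,298). I'll check these against the prediction.

```bash
python3 - <<'E'
from h import *
from k import *
t=load("top5");s=load("side5")
print("prong L",onz(t,180+(237-2)/5,100+(307-2)/5,255).round(1),"R",onz(t,180+(308-2)/5,100+(298-2)/5,255).round(1))
P=cloud(t)
print("cloud",P[161,227].round(1),P[159,241].round(1))
for (u,v) in ((350,200),(322,248),(345,195)): print(onz(s,130+(u-2)/4,120+(v-2)/4,255).round(1),cloud(s)[120+v//4,130+u//4].round(1))
Tn=np.array([[-0.708,-0.105,0.699,597.994],[-0.074,0.995,0.074,120.31],[-0.702,0.001,-0.712,204.79],[0,0,0,1]])
X=np.load("X.npy");Pn=Tn@X
for y in(-21,21): print("pred prong",(Pn@[47.5,y,0,1])[:3].round(1))
# bottom corners visible in side?
for y in(-32.5,32.5): print("side px of bottom far", ((proj(s,(Pn@[-47.5,y,6,1])[:3])-[130,120])*4).round(0),((proj(s,(Pn@[-47.5,y,-6,1])[:3])-[130,120])*4).round(0), "top far",((proj(s,(Pn@[47.5,y,-6,1])[:3])-[130,120])*4).round(0))
E
```

```text
prong L [582.3 139.6 255. ] R [588.7  96.4 255. ]
cloud [582.8 139.9 251.8] [589.3  97.1 254.9]
[584.8  98.4 255. ] [585.3  97.7 252.6]
[581.1 144.2 255. ] [581.4 144.  253.1]
[589.8  95.3 255. ] [590.8  92.2 253. ]
pred prong [585.8  98.6 255. ]
pred prong [581.4 140.4 255. ]
side px of bottom far [371. 295.] [354. 292.] top far [344. 184.]
side px of bottom far [337. 364.] [319. 360.] top far [306. 252.]
```

```bash
python3 - <<'E'
from k import *; from rig import ctrl
s=ctrl.sense();T=pose(s);X=np.load("X.npy")
c=.104
Pt=np.eye(4);Pt[:3,:3]=np.column_stack([[0,0,1],[-np.sin(c),np.cos(c),0],[-np.cos(c),-np.sin(c),0]])
Pt[:3,3]=[671.6,164.8,140]
W=Pt@np.linalg.inv(X);print(W.round(2).tolist(),row(T,W,8))
E
```

```text
[[-0.71, -0.1, 0.7, 686.2], [-0.07, 0.99, 0.07, 165.62], [-0.71, 0.0, -0.71, 137.36], [0.0, 0.0, 0.0, 1.0]] ([-2.12, 4.5, 14.16], [-0.001, -0.003, -0.008], 'norm', np.float64(15.0), np.float64(0.05))
```

Emit:
carry_out(plan=[[55,[-2.1,4.5,14.2],[0,-0.003,-0.008]],[55,[-2.1,4.5,14.2],[0,-0.003,-0.008]],[55,[-2.1,4.5,14.2],[0,-0.003,-0.008]],[55,[-2.1,4.5,14.2],[0,-0.003,-0.008]],[55,[-2.1,4.5,14.2],[0,-0.003,-0.008]],[55,[-2.1,4.5,14.2],[0,-0.003,-0.008]],[55,[-2.1,4.5,14.2],[0,-0.003,-0.008]],[55,[-2.1,4.5,14.2],[0,-0.003,-0.008]],[55,[0,0,0],[0,0,0]]])

```text
time_s: 9.18
eef_pos: [687.3, 165.9, 136.0]
ee_rot: [0.381, -0.048, 0.923, 0.02]
force: [0.8, -0.1, -5.5]
grip_width: 0.744
```

```bash
python3 - <<'E'
from k import *; from rig import ctrl
s=ctrl.sense();st(s);T=pose(s);X=np.load("X.npy");P=T@X
print(P.round(3).tolist()); print("up in tool",(T[:3,:3].T@[0,0,1]).round(3),"rail dir in tool",(T[:3,:3].T@[np.cos(.104),np.sin(.104),0]).round(3))
for n in("top","side"):
  c=ctrl.capture(n); np.savez(n+"6",**c);crop(c,*((180,100,300,220,5) if n=="top" else (130,160,250,280,5)),f"pics/{n}6.png")
E
```

```text
t 9.18 pos [687.3 165.9 136. ] F [ 0.8 -0.1 -5.5] grip 0.744 j [ 0.06  0.52  1.68  0.19  0.16 -1.79]
[[0.001, -0.103, -0.994, 672.75], [0.001, 0.995, -0.104, 165.12], [1.0, -0.001, 0.001, 138.614], [0.0, 0.0, 0.0, 1.0]]
up in tool [-0.705 -0.001 -0.709] rail dir in tool [-0.709 -0.     0.705]
```

View pics/side6.png

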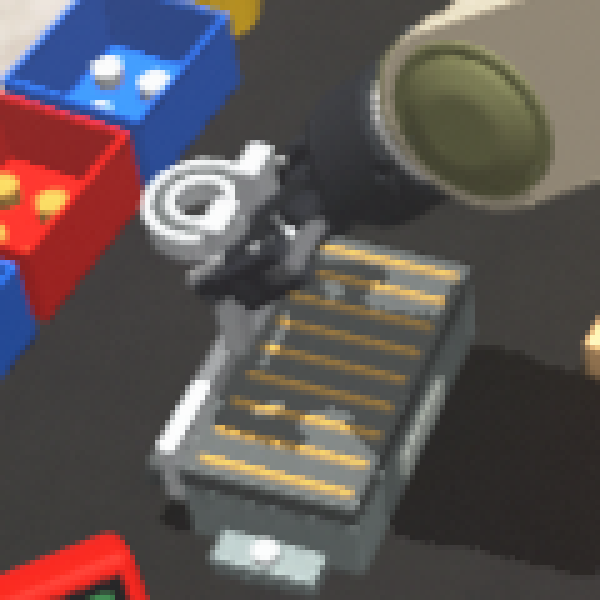

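View pics/top6.png

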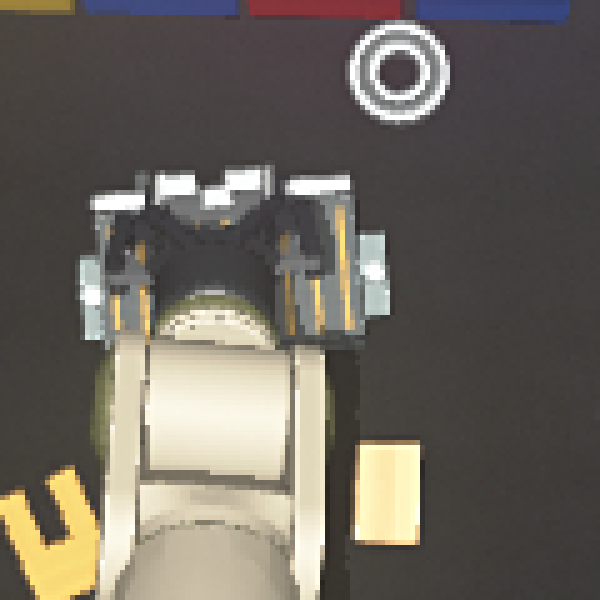

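```bash
python3 - <<'E'
from k import *
t=load("top6")
a=onz(t,180+(176-2)/5,100+(186-2)/5,186);b=onz(t,180+(247-2)/5,100+(180-2)/5,186);print(a.round(1),b.round(1),((a+b)/2).round(1))
f=np.array([np.cos(.104),np.sin(.104)]);print("chuck x",50+((a+b)/2-[683.5,166,0])[:2]@f)
E
```

```text
[670.5 186.3 186. ] [675.3 140.7 186. ] [672.9 163.5 186. ]
chuck x 39.225434511494925
```

Emit:
carry_out(plan=[[55,[2.8,0,2.8],[0,0,0]],[55,[2.8,0,2.8],[0,0,0]],[55,[2.8,0,2.8],[0,0,0]],[55,[2.8,0,2.8],[0,0,0]],[55,[0,0,0],[0,0,0]]])

```text
time_s: 9.7
eef_pos: [686.9, 165.2, 122.2]
ee_rot: [0.382, -0.049, 0.923, 0.019]
force: [-0.1, 1.1, -6.0]
grip_width: 0.744
```

Emit:
carry_out(plan=[[55,[2.1,0,2.1],[0,0,0]],[55,[2.1,0,2.1],[0,0,0]],[55,[2.1,0,2.1],[0,0,0]],[55,[2.1,0,2.1],[0,0,0]],[55,[0,0,0],[0,0,0]]])

```text
time_s: 10.12
eef_pos: [687.2, 165.3, 110.5]
ee_rot: [0.382, -0.049, 0.923, 0.019]
force: [0.6, -0.6, -5.0]
grip_width: 0.748
```

Emit:
carry_out(plan=[[55,[1.1,0,1.1],[0,0,0]],[55,[0.7,0,0.7],[0,0,0]],[55,[0,0,0],[0,0,0]]])

```text
time_s: 10.37
eef_pos: [687.4, 165.4, 108.7]
ee_rot: [0.383, -0.049, 0.922, 0.019]
force: [0.4, 0.1, -4.9]
grip_width: 0.744
```

Emit:
carry_out(plan=[[55,[0.7,0,0.7],[0,0,0]],[55,[0,0,0],[0,0,0]]])

```text
time_s: 10.53
eef_pos: [687.5, 165.3, 107.8]
ee_rot: [0.383, -0.049, 0.922, 0.019]
force: [0.0, -0.2, -6.0]
grip_width: 0.745
```

Emit:
carry_out(plan=[[55,[0.7,0,0.7],[0,0,0]],[55,[0.4,0,0.4],[0,0,0]],[55,[0,0,0],[0,0,0]]])

```text
time_s: 10.78
eef_pos: [687.4, 165.3, 106.2]
ee_rot: [0.383, -0.049, 0.922, 0.019]
force: [0.5, 0.2, -5.4]
grip_width: 0.748
```

Emit:
carry_out(plan=[[55,[0.5,0,0.5],[0,0,0]],[55,[0,0,0],[0,0,0]]])

```text
time_s: 10.95
eef_pos: [687.6, 165.3, 105.8]
ee_rot: [0.383, -0.049, 0.922, 0.019]
force: [0.0, 0.2, -4.5]
grip_width: 0.741
```

Emit:
carry_out(plan=[[55,[0.5,0,0.5],[0,0,0]],[55,[0,0,0],[0,0,0]]])

```text
time_s: 11.12
eef_pos: [687.9, 165.4, 105.8]
ee_rot: [0.384, -0.049, 0.922, 0.019]
force: [-2.9, 0.3, 0.2]
grip_width: 0.745
```

Emit:
carry_out(plan=[[55,[-0.8,0,0.7],[0,0,0]],[55,[-0.8,0,0.7],[0,0,0]],[55,[-0.8,0,0.7],[0,0,0]],[55,[0,0,0],[0,0,0]]])

```text
time_s: 11.45
eef_pos: [691.2, 165.7, 105.8]
ee_rot: [0.384, -0.049, 0.922, 0.019]
force: [-1.8, -0.7, 3.2]
grip_width: 0.742
```

Emit:
carry_out(plan=[[55,[-0.7,0,0.7],[0,0,0]],[55,[0,0,0],[0,0,0]]])

```text
time_s: 11.62
eef_pos: [692.1, 165.7, 105.8]
ee_rot: [0.384, -0.049, 0.922, 0.019]
force: [-3.9, -0.2, 4.3]
grip_width: 0.744
```

Emit:
carry_out(plan=[[55,[-0.5,0,0.5],[0,0,0]],[55,[0,0,0],[0,0,0]]])

```text
time_s: 11.78
eef_pos: [692.7, 165.9, 105.7]
ee_rot: [0.383, -0.049, 0.922, 0.019]
force: [-3.0, -0.9, 5.0]
grip_width: 0.744
```

Emit:
carry_out(plan=[[55,[-0.5,0,0.5],[0,0,0]],[55,[0,0,0],[0,0,0]]])

```text
time_s: 11.95
eef_pos: [693.0, 165.9, 105.8]
ee_rot: [0.383, -0.049, 0.922, 0.019]
force: [-10.2, -2.3, 9.3]
grip_width: 0.746
```

Emit:
carry_out(plan=[[55,[-0.5,0,0.5],[0,0,0]],[55,[0,0,0],[0,0,0]]])

```text
time_s: 12.12
eef_pos: [693.3, 166.0, 105.7]
ee_rot: [0.383, -0.05, 0.922, 0.019]
force: [-17.1, -4.0, 13.2]
grip_width: 0.742
```

```bash
python3 - <<'E'
from k import *; from rig import ctrl
s=ctrl.sense();st(s);T=pose(s);X=np.load("X.npy");P=T@X
print(P.round(3).tolist())
for n in("top","side"):
  c=ctrl.capture(n); np.savez(n+"7",**c);crop(c,*((190,110,270,190,8) if n=="top" else (140,160,230,250,7)),f"pics/{n}7.png")
E
```

```text
t 12.12 pos [693.3 166.  105.7] F [-17.1  -4.   13.2] grip 0.742 j [ 0.06  0.58  1.68  0.31  0.1  -1.91]
[[-0.004, -0.105, -0.994, 678.684], [0.004, 0.995, -0.106, 165.125], [1.0, -0.004, -0.003, 108.31], [0.0, 0.0, 0.0, 1.0]]
```

View pics/side7.png

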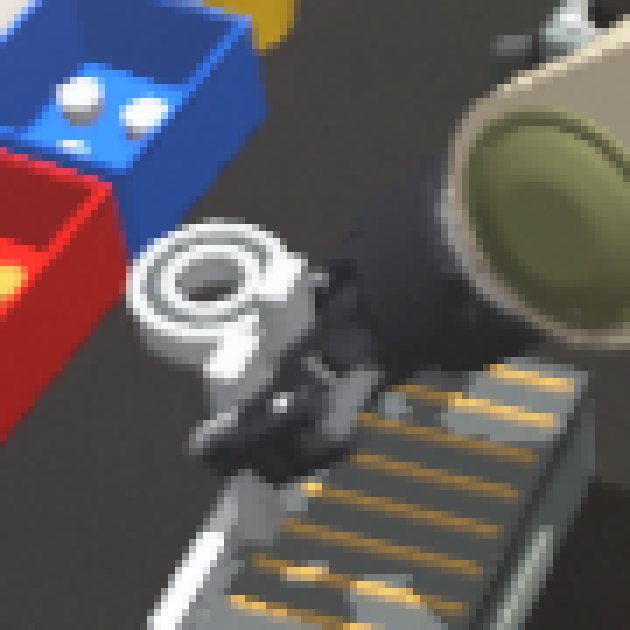

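View pics/top7.png

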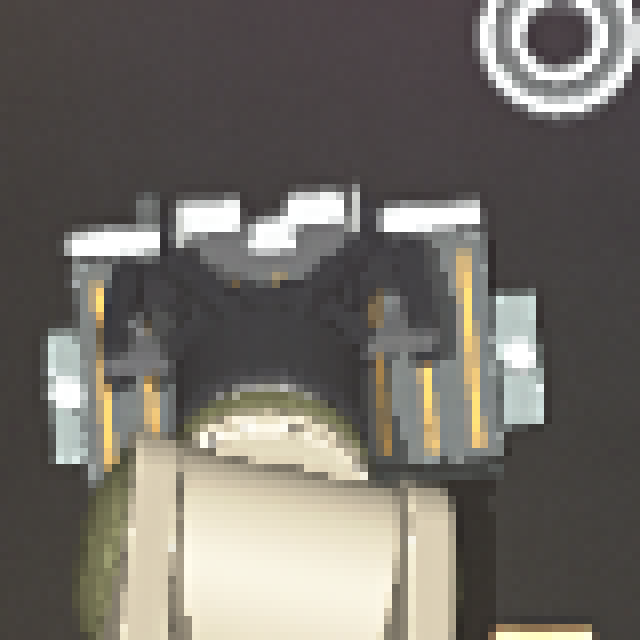

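Plate is pressed on the rail (17 N) and seated on the chuck. The top crop shows the prongs at (208,215) and (320,207), right at the rail line. Easing the grip and releasing.

Emit:
carry_out(plan=[[55,[0.3,0,-0.3],[0,0,0]],[55,[0,0,0],[0,0,0]]], grip_force=20)

```text
time_s: 12.38
eef_pos: [693.1, 165.9, 105.7]
ee_rot: [0.383, -0.049, 0.922, 0.019]
force: [-11.3, -2.1, 10.0]
grip_width: 0.742
```

Emit:
carry_out(plan=[[67,[0,0,0],[0,0,0]],[70,[0,0,0],[0,0,0]],[74,[0,0,0],[0,0,0]],[80,[0,0,0],[0,0,0]],[85,[0,0,0],[0,0,0]],[85,[0,0,0],[0,0,0]],[85,[0,0,0],[0,0,0]]])

```text
time_s: 12.97
eef_pos: [693.4, 165.9, 105.1]
ee_rot: [0.383, -0.049, 0.922, 0.019]
force: [-0.4, 0.0, 0.2]
grip_width: 0.998
```

```bash
python3 - <<'E'
from k import *; from rig import ctrl
s=ctrl.sense();st(s)
for n in("top","side"):
  c=ctrl.capture(n); np.savez(n+"8",**c);crop(c,*((190,110,270,190,8) if n=="top" else (140,160,230,250,7)),f"pics/{n}8.png")
E
```

```text
t 12.97 pos [693.4 165.9 105.1] F [-0.4  0.   0.2] grip 0.998 j [ 0.06  0.58  1.68  0.31  0.1  -1.92]
```

View pics/side8.png

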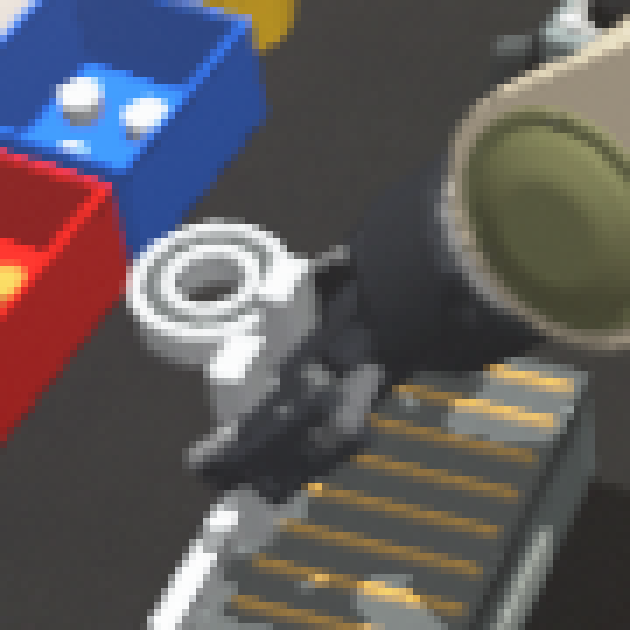

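View pics/top8.png

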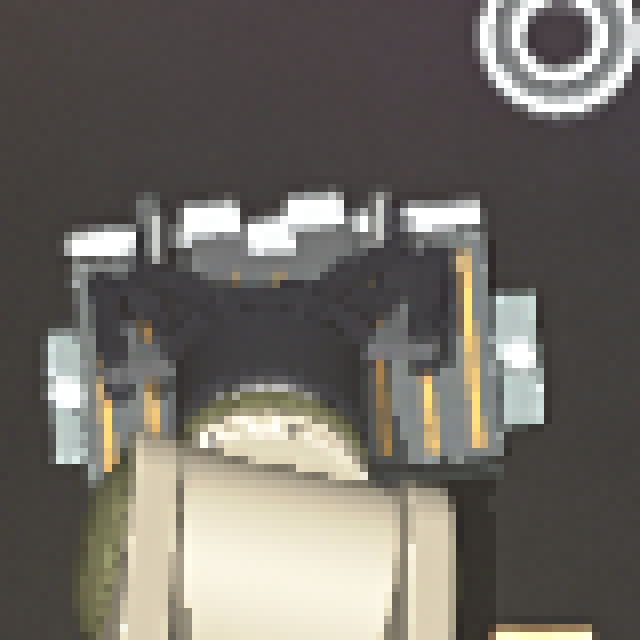

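Plate stands alone, with fingers clear at (150,225) and (378,220) in the top crop. Backing straight out along the tool axis.

Emit:
carry_out(plan=[[85,[0,0,-4],[0,0,0]],[85,[0,0,-8],[0,0,0]],[85,[0,0,-12],[0,0,0]],[85,[0,0,-15],[0,0,0]],[85,[0,0,-20],[0,0,0]],[85,[0,0,-20],[0,0,0]],[85,[0,0,-25],[0,0,0]],[85,[0,0,-25],[0,0,0]],[85,[0,0,0],[0,0,0]]])

```text
time_s: 13.82
eef_pos: [601.0, 156.8, 200.2]
ee_rot: [0.385, -0.05, 0.921, 0.019]
force: [0.1, 0.1, 1.2]
grip_width: 0.995
```

```bash
python3 - <<'E'
from k import *; from rig import ctrl
s=ctrl.sense();st(s)
for n in("top","side"):
  c=ctrl.capture(n); np.savez(n+"9",**c);crop(c,*((190,110,270,190,8) if n=="top" else (140,160,230,250,7)),f"pics/{n}9.png")
E
```

```text
t 13.82 pos [601.  156.8 200.2] F [0.1 0.1 1.2] grip 0.995 j [ 0.05  0.26  1.88  0.17  0.22 -1.78]
```

View pics/side9.png

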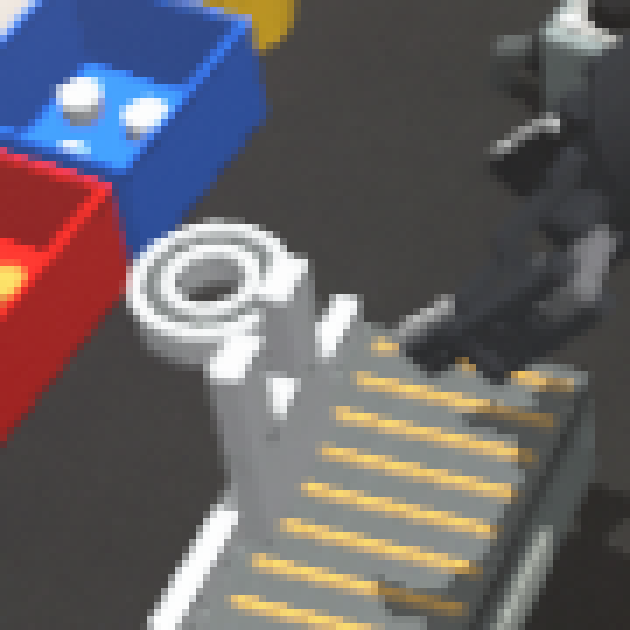

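View pics/top9.png

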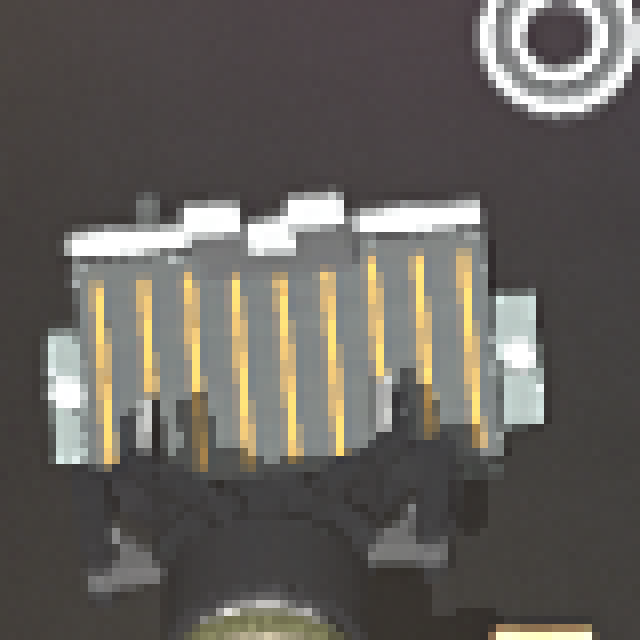

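Plate stands upright against the rail: prong tops at (210,217) and (316,208) in the top crop, on the rail line. Next, roll the wrist the other way, shut the jaws and go to the box.

Emit:
carry_out(plan=[[85,[0,0,-8],[0,0,1]],[85,[0,0,-8],[0,0,1]],[85,[0,0,-8],[0,0,1]],[60,[0,0,-8],[0,0,1]],[30,[0,0,-8],[0,0,1]],[0,[0,0,-5],[0,0,1]],[0,[0,0,0],[0,0,1]],[0,[0,0,0],[0,0,1]],[0,[0,0,0],[0,0,1]],[0,[0,0,0],[0,0,1]],[0,[0,0,0],[0,0,1]],[0,[0,0,0],[0,0,1]],[0,[0,0,0],[0,0,1]],[0,[0,0,0],[0,0,1]],[0,[0,0,0],[0,0,1]]])

```text
time_s: 15.17
eef_pos: [571.0, 153.2, 227.0]
ee_rot: [0.256, 0.619, 0.686, 0.284]
force: [0.1, -0.2, -0.3]
grip_width: -0.002
```

```bash
python3 - <<'E'
from k import *; from rig import ctrl
s=ctrl.sense();st(s);T=pose(s)
t=load("top9")
a=onz(t,190+(210-4)/8,110+(217-4)/8,155);b=onz(t,190+(316-4)/8,110+(208-4)/8,155)
f=np.array([np.cos(.104),np.sin(.104)]);print("plate chuck x",[50+(q-[683.5,166,0])[:2]@f for q in(a,b)])
W=mk([470,-155,150],np.deg2rad(30),-.041,-.041-np.pi/2);print(row(T,W,20))
E
```

```text
t 15.17 pos [571.  153.2 227. ] F [ 0.1 -0.2 -0.3] grip -0.002 j [ 0.05  0.16  1.92  0.14  0.28 -0.18]
plate chuck x [np.float64(46.18051486036393), np.float64(46.28127934783756)]
([-17.41, 6.19, -3.38], [-0.142, 0.056, 0.786], 'norm', np.float64(18.8), np.float64(4.8))
```

Emit:
carry_out(plan=[[0,[-17.4,6.2,-3.4],[-0.14,0.055,0.785]],[0,[-17.4,6.2,-3.4],[-0.14,0.055,0.785]],[0,[-17.4,6.2,-3.4],[-0.14,0.055,0.785]],[0,[-17.4,6.2,-3.4],[-0.14,0.055,0.785]],[0,[-17.4,6.2,-3.4],[-0.14,0.055,0.785]],[0,[-17.4,6.2,-3.4],[-0.14,0.055,0.785]],[0,[-17.4,6.2,-3.4],[-0.14,0.055,0.785]],[0,[-17.4,6.2,-3.4],[-0.14,0.055,0.785]],[0,[-17.4,6.2,-3.4],[-0.14,0.055,0.785]],[0,[-17.4,6.2,-3.4],[-0.14,0.055,0.785]],[0,[-17.4,6.2,-3.4],[-0.14,0.055,0.785]],[0,[-17.4,6.2,-3.4],[-0.14,0.055,0.785]],[0,[-17.4,6.2,-3.4],[-0.14,0.055,0.785]],[0,[-17.4,6.2,-3.4],[-0.14,0.055,0.785]],[0,[-17.4,6.2,-3.4],[-0.14,0.055,0.785]],[0,[-17.4,6.2,-3.4],[-0.14,0.055,0.785]],[0,[-17.4,6.2,-3.4],[-0.14,0.055,0.785]],[0,[-17.4,6.2,-3.4],[-0.14,0.055,0.785]],[0,[-17.4,6.2,-3.4],[-0.14,0.055,0.785]],[0,[-17.4,6.2,-3.4],[-0.14,0.055,0.785]]])

```text
time_s: 16.83
eef_pos: [470.3, -156.7, 152.0]
ee_rot: [0.01, 0.867, -0.016, 0.499]
force: [0.1, -0.5, 0.9]
grip_width: -0.002
```

```bash
python3 - <<'E'
from k import *; from rig import ctrl
s=ctrl.sense();st(s);T=pose(s);print(T.round(3).tolist())
W=mk([470,-155,150],np.deg2rad(30),-.041,-.041-np.pi/2);print(row(T,W,10))
E
```

```text
t 16.83 pos [ 470.3 -156.7  152. ] F [ 0.1 -0.5  0.9] grip -0.002 j [-0.95  0.18  2.38  1.81  0.78 -0.9 ]
[[0.502, -0.038, 0.864, 470.284], [-0.018, -0.999, -0.033, -156.675], [0.865, 0.001, -0.502, 152.017], [0.0, 0.0, 0.0, 1.0]]
([-0.19, -0.17, 0.07], [-0.002, 0.003, 0.002], 'norm', np.float64(0.3), np.float64(0.02))
```

```bash
cat >> k.py <<'E'
SW=np.array([572.6,-161.2,70.]);YB=-.041
BX=np.array([np.cos(YB),np.sin(YB),0])
def box(bx,bz,a=30): return mk(SW+BX*bx+[0,0,bz],np.deg2rad(a),YB,YB-np.pi/2)
def inbox(T): d=T[:3,3]-SW; return "box x,y,z",(d@BX).round(1),(d@[-BX[1],BX[0],0]).round(1),d[2].round(1)
E
python3 - <<'E'
from k import *; from rig import ctrl
s=ctrl.sense();T=pose(s)
A=box(-75,5.5);B=box(-37.5,5.5)
print(row(T,A,5),row(A,B,4))
E
```

```text
([-10.49, 0.07, 12.42], [-0.004, 0.005, 0.004], 'norm', np.float64(16.3), np.float64(0.05)) ([4.69, -0.0, 8.12], [-0.0, 0.0, 0.0], 'norm', np.float64(9.4), np.float64(0.0))
```

Emit:
carry_out(plan=[[0,[-10.5,0,12.4],[0,0.005,0]],[0,[-10.5,0,12.4],[0,0.005,0]],[0,[-10.5,0,12.4],[0,0.005,0]],[0,[-10.5,0,12.4],[0,0.005,0]],[0,[-10.5,0,12.4],[0,0.005,0]],[0,[0,0,0],[0,0,0]]])

```text
time_s: 17.33
eef_pos: [498.0, -156.7, 73.4]
ee_rot: [0.009, 0.867, -0.015, 0.498]
force: [1.0, 0.6, 0.4]
grip_width: -0.001
```

```bash
python3 - <<'E'
from k import *; from rig import ctrl
s=ctrl.sense();st(s);T=pose(s);print(inbox(T),row(T,box(-37.5,5.5),4),T[:3,:3].round(3).tolist())
for n in("top","side"):
  c=ctrl.capture(n); np.savez(n+"10",**c);crop(c,*((280,130,360,210,8) if n=="top" else (210,120,310,220,6)),f"pics/{n}10.png")
E
```

```text
t 17.33 pos [ 498.  -156.7   73.4] F [1.  0.6 0.4] grip -0.001 j [-0.87  0.48  2.34  2.11  0.85 -1.25]
('box x,y,z', np.float64(-74.7), np.float64(1.4), np.float64(3.4)) ([5.12, 0.39, 7.79], [-0.012, 0.009, 0.009], 'norm', np.float64(9.3), np.float64(0.11)) [[0.503, -0.035, 0.864], [-0.017, -0.999, -0.03], [0.864, 0.001, -0.503]]
```

View pics/side10.png

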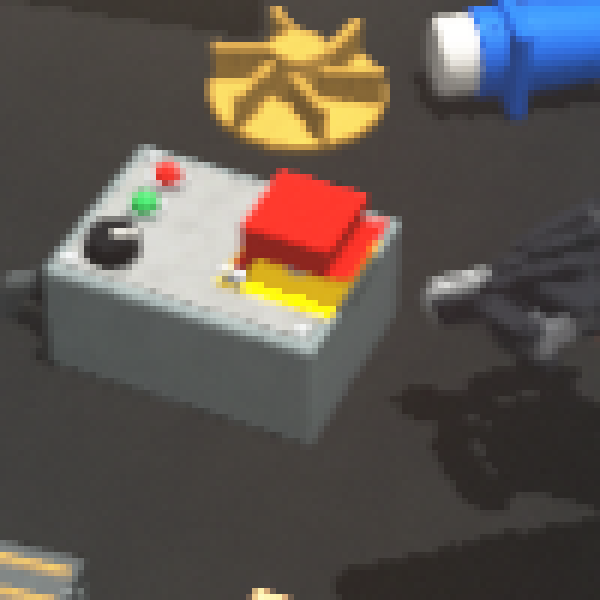

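View pics/top10.png

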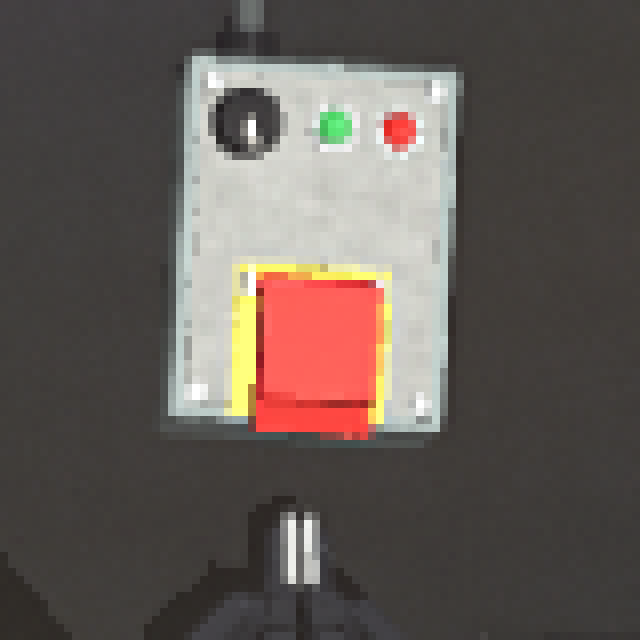

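Side crop: shut fingertips at (460,285), level with the space under the lip (370,240). Top crop: tips at (300,545), lip centre at (313,420), so I'll shift about 2.5 mm right while sliding under.

Emit:
carry_out(plan=[[0,[5.0,0.6,7.8],[0,0.01,0]],[0,[5.0,0.6,7.8],[0,0.01,0]],[0,[5.0,0.6,7.8],[0,0.01,0]],[0,[5.0,0.6,7.8],[0,0.01,0]],[0,[0,0,0],[0,0,0]]])

```text
time_s: 17.85
eef_pos: [536.8, -160.9, 79.3]
ee_rot: [0.011, 0.864, -0.013, 0.503]
force: [1.2, -0.1, 1.1]
grip_width: -0.002
```

```bash
python3 - <<'E'
from k import *; from rig import ctrl
s=ctrl.sense();st(s);T=pose(s);print(inbox(T),"up",(T[:3,:3].T@[0,0,1]).round(3),"fwd",(T[:3,:3].T@BX).round(3))
for n in("top","side"):
  c=ctrl.capture(n); np.savez(n+"11",**c);crop(c,*((280,130,360,210,8) if n=="top" else (210,120,310,220,6)),f"pics/{n}11.png")
E
```

```text
t 17.85 pos [ 536.8 -160.9   79.3] F [ 1.2 -0.1  1.1] grip -0.002 j [-0.79  0.5   2.24  2.15  0.79 -1.19]
('box x,y,z', np.float64(-35.7), np.float64(-1.1), np.float64(9.3)) up [ 0.869  0.006 -0.494] fwd [0.494 0.008 0.869]
```

View pics/side11.png

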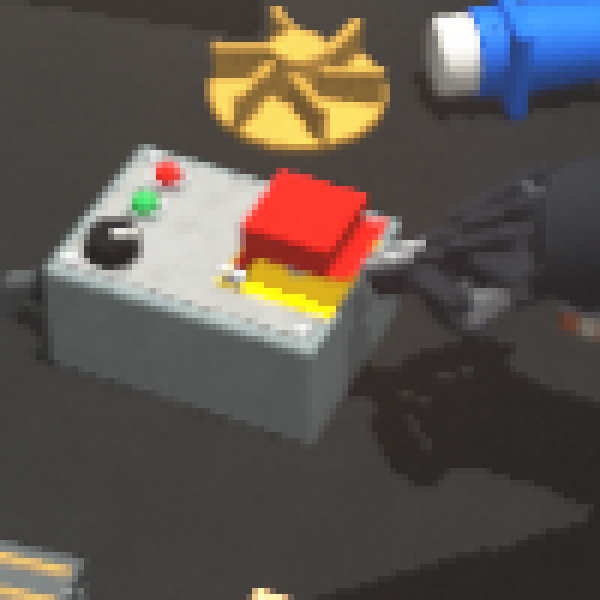

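View pics/top11.png

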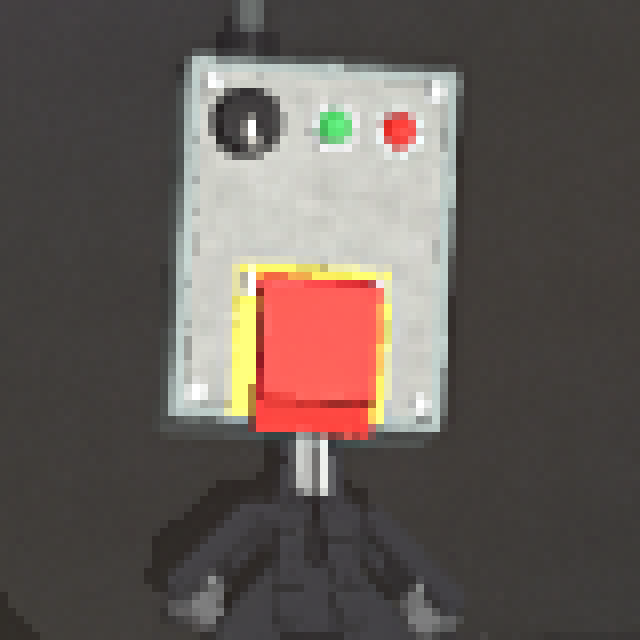

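Tips are under the lip at (312,440) in the top crop, with no force. Lifting.

Emit:
carry_out(plan=[[0,[3.3,0,-1.3],[0,0,0]],[0,[3.3,0,-1.3],[0,0,0]],[0,[3.3,0,-1.3],[0,0,0]],[0,[0,0,0],[0,0,0]]])

```text
time_s: 18.28
eef_pos: [536.6, -160.9, 89.7]
ee_rot: [0.011, 0.865, -0.014, 0.502]
force: [0.1, 0.2, 0.0]
grip_width: -0.0
```

Emit:
carry_out(plan=[[0,[3.3,0,-1.3],[0,0,0]],[0,[3.3,0,-1.3],[0,0,0]],[0,[3.3,0,-1.3],[0,0,0]],[0,[0,0,0],[0,0,0]]])

```text
time_s: 18.62
eef_pos: [538.3, -160.8, 100.2]
ee_rot: [0.011, 0.865, -0.014, 0.502]
force: [-0.7, -0.1, 0.3]
grip_width: -0.001
```

```bash
python3 - <<'E'
from k import *; from rig import ctrl
s=ctrl.sense();st(s);T=pose(s);print(inbox(T),"up",(T[:3,:3].T@[0,0,1]).round(3),"fwd",(T[:3,:3].T@BX).round(3))
for n in("top","side"):
  c=ctrl.capture(n); np.savez(n+"12",**c);crop(c,*((280,130,360,210,8) if n=="top" else (210,120,310,220,6)),f"pics/{n}12.png")
E
```

```text
t 18.62 pos [ 538.3 -160.8  100.2] F [-0.7 -0.1  0.3] grip -0.001 j [-0.79  0.44  2.23  2.1   0.75 -1.11]
('box x,y,z', np.float64(-34.3), np.float64(-1.0), np.float64(30.2)) up [ 0.869  0.005 -0.495] fwd [0.495 0.007 0.869]
```

View pics/side12.png

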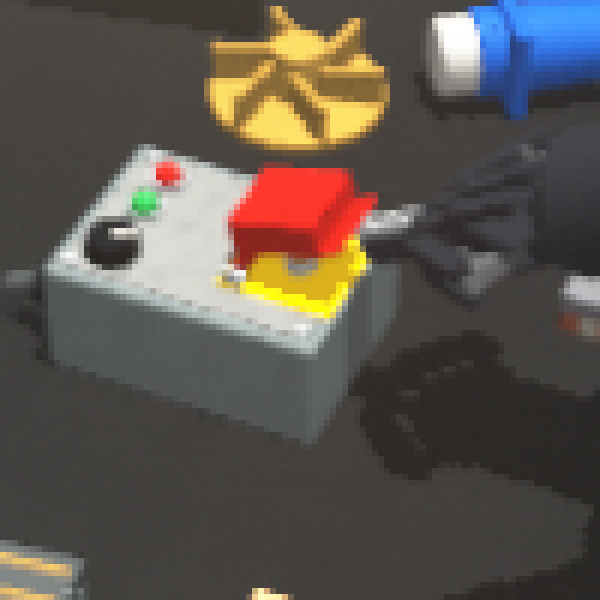

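View pics/top12.png

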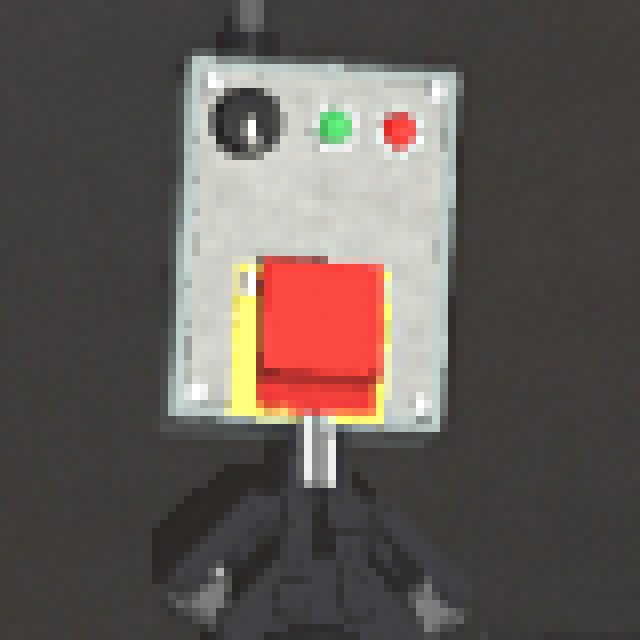

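Guard is lifted about 0.3 rad on the fingertips, with the toggle foot showing at (300,265) in the side crop. Pushing forward under it.

Emit:
carry_out(plan=[[0,[3.0,0,2.2],[0,0,0]],[0,[3.0,0,2.2],[0,0,0]],[0,[2.0,0,3.5],[0,0,0]],[0,[2.0,0,3.5],[0,0,0]],[0,[0,0,0],[0,0,0]]])

```text
time_s: 19.13
eef_pos: [553.7, -161.2, 102.5]
ee_rot: [0.01, 0.865, -0.014, 0.502]
force: [-0.9, -1.0, -0.7]
grip_width: -0.004
```

```bash
python3 - <<'E'
from k import *; from rig import ctrl
s=ctrl.sense();st(s);T=pose(s);print(inbox(T),"up",(T[:3,:3].T@[0,0,1]).round(3),"fwd",(T[:3,:3].T@BX).round(3))
for n in("side",):
  c=ctrl.capture(n); np.savez(n+"13",**c);crop(c,*((280,130,360,210,8) if n=="top" else (210,120,310,220,6)),f"pics/{n}13.png")
E
```

```text
t 19.13 pos [ 553.7 -161.2  102.5] F [-0.9 -1.  -0.7] grip -0.004 j [-0.76  0.45  2.19  2.1   0.73 -1.08]
('box x,y,z', np.float64(-18.9), np.float64(-0.8), np.float64(32.5)) up [ 0.869  0.005 -0.496] fwd [0.496 0.007 0.869]
```

View pics/side13.png

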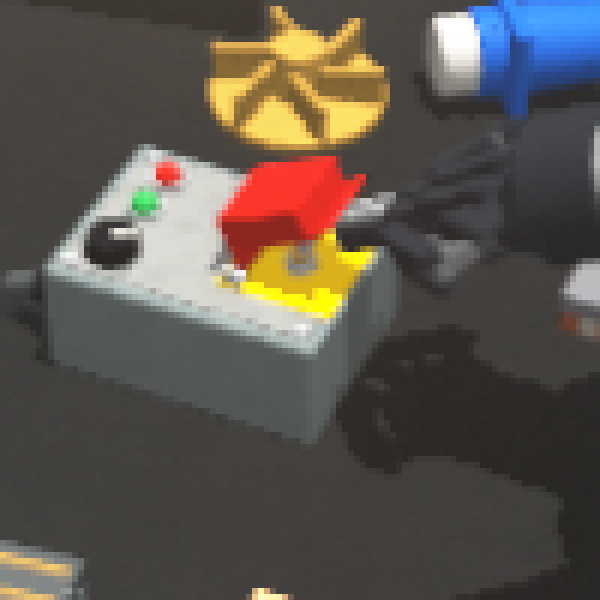

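Emit:
carry_out(plan=[[0,[1.5,0,2.6],[0,0,0]],[0,[1.5,0,2.6],[0,0,0]],[0,[1.5,0,2.6],[0,0,0]],[0,[1.5,0,2.6],[0,0,0]],[0,[1.5,0,2.6],[0,0,0]],[0,[0,0,0],[0,0,0]]])

```text
time_s: 19.68
eef_pos: [568.8, -161.9, 103.3]
ee_rot: [0.011, 0.864, -0.013, 0.503]
force: [-0.6, -0.0, 1.8]
grip_width: 0.001
```

Emit:
carry_out(plan=[[0,[1.0,0,1.7],[0,0,0]],[0,[1.0,0,1.7],[0,0,0]],[0,[1.0,0,1.7],[0,0,0]],[0,[0,0,0],[0,0,0]]])

```text
time_s: 20.02
eef_pos: [574.2, -161.9, 102.5]
ee_rot: [0.01, 0.865, -0.014, 0.502]
force: [-0.7, -0.4, 0.9]
grip_width: -0.0
```

```bash
python3 - <<'E'
from k import *; from rig import ctrl
s=ctrl.sense();st(s);T=pose(s);print(inbox(T))
for n in("side",):
  c=ctrl.capture(n); np.savez(n+"14",**c);crop(c,*((280,130,360,210,8) if n=="top" else (210,120,310,220,6)),f"pics/{n}14.png")
E
```

```text
t 20.02 pos [ 574.2 -161.9  102.5] F [-0.7 -0.4  0.9] grip -0.0 j [-0.72  0.47  2.14  2.12  0.69 -1.06]
('box x,y,z', np.float64(1.6), np.float64(-0.6), np.float64(32.5))
```

View pics/side14.png

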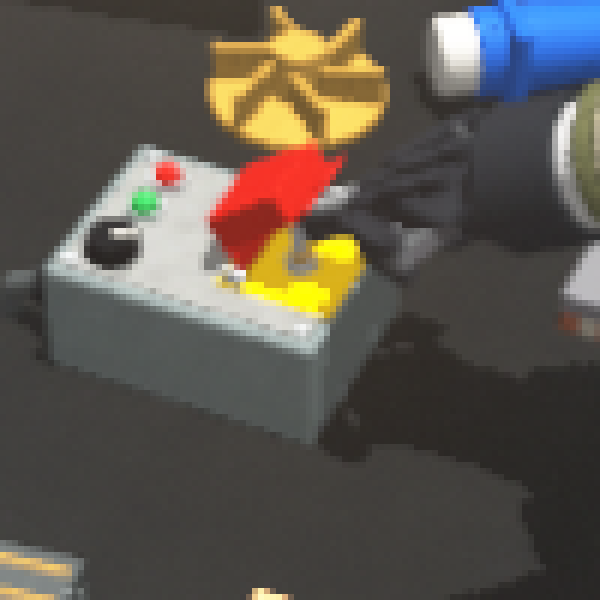

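Emit:
carry_out(plan=[[0,[1.0,0,1.7],[0,0,0]],[0,[0.5,0,0.9],[0,0,0]],[0,[0,0,0],[0,0,0]]])

```text
time_s: 20.32
eef_pos: [576.8, -161.9, 102.2]
ee_rot: [0.01, 0.865, -0.014, 0.502]
force: [-0.9, -0.6, -0.5]
grip_width: -0.001
```

Emit:
carry_out(plan=[[0,[0.5,0,0.9],[0,0,0]],[0,[0.5,0,0.9],[0,0,0]],[0,[0,0,0],[0,0,0]]])

```text
time_s: 20.57
eef_pos: [579.0, -162.0, 102.3]
ee_rot: [0.01, 0.865, -0.014, 0.502]
force: [-0.3, 0.0, -0.6]
grip_width: -0.003
```

Emit:
carry_out(plan=[[0,[0.5,0,0.9],[0,0,0]],[0,[0.5,0,0.9],[0,0,0]],[0,[0,0,0],[0,0,0]]])

```text
time_s: 20.82
eef_pos: [580.8, -162.1, 102.2]
ee_rot: [0.01, 0.865, -0.014, 0.501]
force: [-4.6, 0.3, 1.4]
grip_width: -0.001
```

```bash
python3 - <<'E'
from k import *; from rig import ctrl
s=ctrl.sense();st(s);T=pose(s);print(inbox(T))
for n in("side",):
  c=ctrl.capture(n); np.savez(n+"15",**c);crop(c,*((280,130,360,210,8) if n=="top" else (225,130,285,190,10)),f"pics/{n}15.png")
E
```

```text
t 20.82 pos [ 580.8 -162.1  102.2] F [-4.6  0.3  1.4] grip -0.001 j [-0.71  0.48  2.12  2.12  0.68 -1.05]
('box x,y,z', np.float64(8.2), np.float64(-0.5), np.float64(32.2))
```

View pics/side15.png

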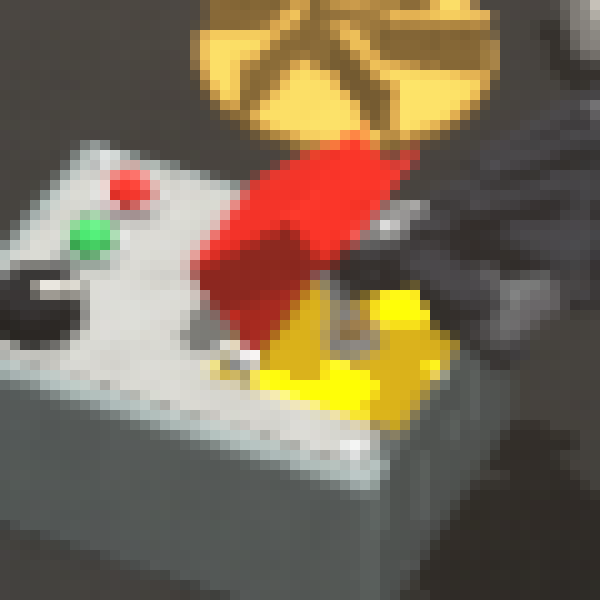

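Force rose to 4.6 N with the tip 8 mm past the switch, so the toggle is at its rear stop. In the side crop the lever at (345,300) leans back. Retracing out along the way in.

Emit:
carry_out(plan=[[0,[-2,0,-3.5],[0,0,0]],[0,[-2,0,-3.5],[0,0,0]],[0,[-2,0,-3.5],[0,0,0]],[0,[-2,0,-3.5],[0,0,0]],[0,[-2,0,-3.5],[0,0,0]],[0,[-2,0,-3.5],[0,0,0]],[0,[-2,0,-3.5],[0,0,0]],[0,[-2,0,-3.5],[0,0,0]],[0,[-2,0,-3.5],[0,0,0]],[0,[-2,0,-3.5],[0,0,0]],[0,[0,0,0],[0,0,0]]])

```text
time_s: 21.78
eef_pos: [540.1, -160.8, 102.4]
ee_rot: [0.01, 0.865, -0.014, 0.502]
force: [-1.3, -0.5, 0.8]
grip_width: -0.001
```

```bash
python3 - <<'E'
from k import *; from rig import ctrl
s=ctrl.sense();st(s);T=pose(s);print(inbox(T))
for n in("side",):
  c=ctrl.capture(n); np.savez(n+"16",**c);crop(c,*((280,130,360,210,8) if n=="top" else (225,130,285,190,10)),f"pics/{n}16.png")
E
```

```text
t 21.78 pos [ 540.1 -160.8  102.4] F [-1.3 -0.5  0.8] grip -0.001 j [-0.78  0.43  2.23  2.09  0.74 -1.09]
('box x,y,z', np.float64(-32.5), np.float64(-0.9), np.float64(32.4))
```

View pics/side16.png

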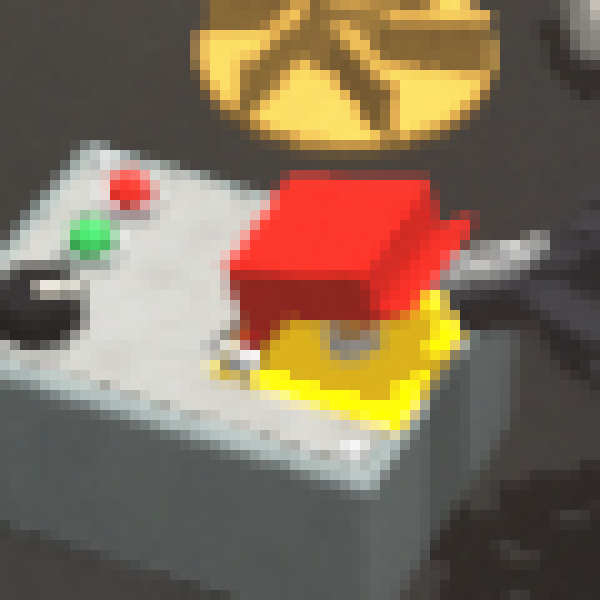

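Guard is resting on the tips again at (460,250). Lowering it, then pulling out.

Emit:
carry_out(plan=[[0,[-3.3,0,1.3],[0,0,0]],[0,[-3.3,0,1.3],[0,0,0]],[0,[-3.3,0,1.3],[0,0,0]],[0,[-3.3,0,1.3],[0,0,0]],[0,[-3.3,0,1.3],[0,0,0]],[0,[-3.3,0,1.3],[0,0,0]],[0,[-1.8,0,1],[0,0,0]],[0,[-4,0,-7],[0,0,0]],[0,[-5,0,-8.7],[0,0,0]],[0,[-5,0,-8.7],[0,0,0]],[0,[-5,0,-8.7],[0,0,0]],[0,[-5,0,-8.7],[0,0,0]],[0,[-5,0,-8.7],[0,0,0]],[0,[0,0,0],[0,0,0]]])

```text
time_s: 23.0
eef_pos: [478.0, -158.7, 79.1]
ee_rot: [0.01, 0.865, -0.015, 0.502]
force: [0.1, 0.2, 0.2]
grip_width: -0.002
```

```bash
python3 - <<'E'
from k import *; from rig import ctrl
s=ctrl.sense();st(s);T=pose(s);print(inbox(T))
for n in("top","side",):
  c=ctrl.capture(n); np.savez(n+"17",**c)
  cv2.imwrite(f"pics/{n}17.png",c["color"]);crop(c,*((280,130,360,210,8) if n=="top" else (225,130,285,190,10)),f"pics/{n}17c.png")
E
```

```text
t 23.0 pos [ 478.  -158.7   79.1] F [0.1 0.2 0.2] grip -0.002 j [-0.93  0.45  2.39  2.07  0.88 -1.26]
('box x,y,z', np.float64(-94.6), np.float64(-1.3), np.float64(9.1))
```

View pics/side17c.png

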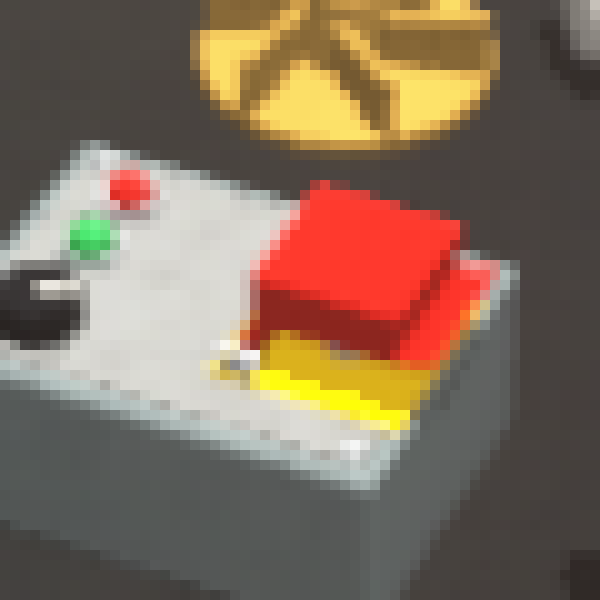

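View pics/side17.png

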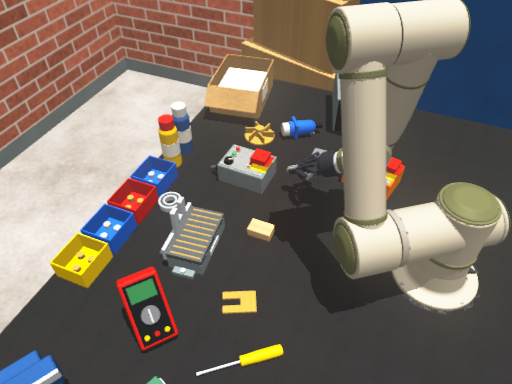

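View pics/top17.png

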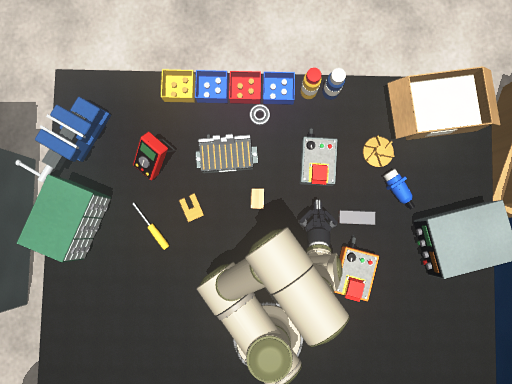

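```bash
python3 - <<'E'
from k import *; from rig import ctrl
for n,(x0,y0,x1,y1) in (("top",(300,160,340,187)),("side",(245,143,285,175))):
  a=load(n+"0");b=load(n+"17");d=np.abs(a["color"][y0:y1,x0:x1].astype(int)-b["color"][y0:y1,x0:x1]).max(-1)
  print(n,"guard region: changed px",(d>40).sum(),"max",d.max())
t=load("top17");hsv=cv2.cvtColor(t["color"],cv2.COLOR_BGR2HSV)
crop(t,190,110,270,190,8,"pics/tplate17.png")
s=ctrl.sense();st(s)
E
```

```text
top guard region: changed px 0 max 8
side guard region: changed px 0 max 10
t 23.1 pos [ 479.3 -159.2   79.4] F [ 0.6 -0.3 -0. ] grip -0.003 j [-0.93  0.45  2.38  2.07  0.88 -1.26]
```

View pics/tplate17.png

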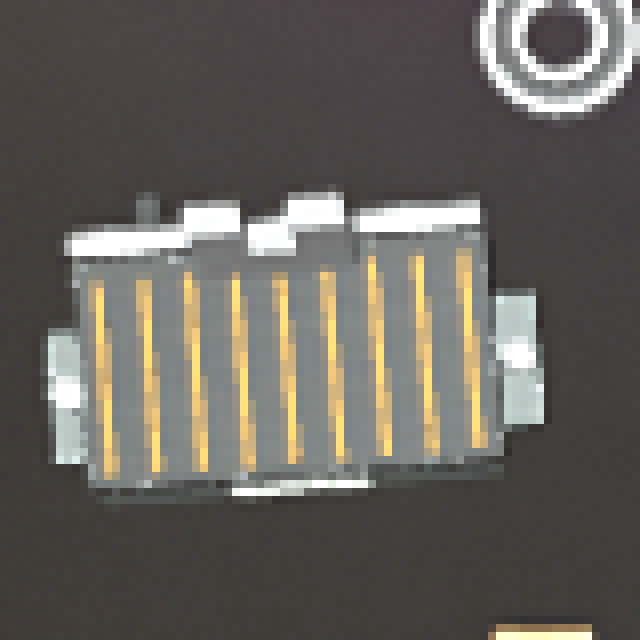

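The guard matches its starting (shut) picture pixel for pixel. The plate stands at the rail, unchanged since release, with prongs at (210,217) and (316,208). The arm touches nothing, so I'm handing in.

```bash
python3 -c "
from rig import ctrl
print(ctrl.finish_job())"
```

```text
the job is handed in; nothing more can be done
None
```

The steel plate is standing on the chuck on its plain short edge, slot up and flat against the back rail, and I handed the job in at about 23 s. I lowered it until it just touched, pressed it to the rail with about 17 N, released it and backed away. I then lifted the red guard with the shut fingertips, pushed the toggle back, and lowered the guard again on the way out.

**Last checks:**
- **Plate:** its position in the top view has not changed since I let go. The camera put it at about x = 46 mm in the chuck frame, where contact with the rail should give 44 mm. That 2 mm difference is within the calibration error and inside the allowed 40.5–47.5 mm.
- **Guard:** shut, matching the starting pictures in both views.
- **Toggle:** I could not see it once the guard was shut. I take it as ON because the push force rose to 4.6 N with the fingertips 8 mm behind the switch point, which is where the rear stop should be.
- **Rest of the bench:** the other things look where they started. The tool force was about zero, with the arm clear of everything in the pictures.

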